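# Sort the spare clamp screws by thread hand

### The job

Each of the three big steel nuts holds a spare T-handled clamp screw: try every screw by turning its handle about a quarter turn clockwise, seen from above, and leave it so; a right-hand screw sinks into its nut, a left-hand one climbs. Then sort them by sliding each nut, screw and all, along the worktop without lifting it: right-hand ones wholly on to the blue mat, left-hand ones wholly on to the yellow mat. Leave the mug, the white-lidded jar, the low tin and the orange timer where they are.

Things in the scene. Friction and masses are not known exactly. Their poses are not given: they have to be found in the camera images.
- nut_1_centre (a point): Centre of a loose hexagonal steel test nut lying flat on the worktop, about 0.6 kg with its screw: 60 mm across flats, 69 mm across corners, 26 mm high; this point is 13 mm above its underside. z up; the flats face along its y axis and every 60 degrees from it. The three nuts look alike; their threads are hidden inside.
- bar_1 (a point): Middle of the T-handle of the screw in nut_1, on the turning axis; at the start 29 mm above the nut's centre point, 16 mm above its top face. The handle is a level round bar 8 mm thick, 85 mm over its 11 mm black end balls, along this point's y axis, through a hub 21 mm wide, 10 mm high. z up.
- turn_1 (a joint): Angle of the screw in nut_1, rad: 0 at the start, positive clockwise from above, stops at -1.75 and +1.75. It moves 6 mm per rad: turned clockwise, a right-hand screw sinks, a left-hand one rises (which it is shows only by trying). It stays where left. Dry friction 0.03 N m: about 1 N near the bar's end turns it, and the nut stays put.
- nut_2_centre (a point): Centre of a loose hexagonal steel test nut lying flat on the worktop, about 0.6 kg with its screw: 60 mm across flats, 69 mm across corners, 26 mm high; this point is 13 mm above its underside. z up; the flats face along its y axis and every 60 degrees from it. The three nuts look alike; their threads are hidden inside.
- bar_2 (a point): Middle of the T-handle of the screw in nut_2, on the turning axis; at the start 29 mm above the nut's centre point, 16 mm above its top face. The handle is a level round bar 8 mm thick, 85 mm over its 11 mm black end balls, along this point's y axis, through a hub 21 mm wide, 10 mm high. z up.
- turn_2 (a joint): Angle of the screw in nut_2, rad: 0 at the start, positive clockwise from above, stops at -1.75 and +1.75. It moves 6 mm per rad: turned clockwise, a right-hand screw sinks, a left-hand one rises (which it is shows only by trying). It stays where left. Dry friction 0.03 N m: about 1 N near the bar's end turns it, and the nut stays put.
- nut_3_centre (a point): Centre of a loose hexagonal steel test nut lying flat on the worktop, about 0.6 kg with its screw: 60 mm across flats, 69 mm across corners, 26 mm high; this point is 13 mm above its underside. z up; the flats face along its y axis and every 60 degrees from it. The three nuts look alike; their threads are hidden inside.
- bar_3 (a point): Middle of the T-handle of the screw in nut_3, on the turning axis; at the start 29 mm above the nut's centre point, 16 mm above its top face. The handle is a level round bar 8 mm thick, 85 mm over its 11 mm black end balls, along this point's y axis, through a hub 21 mm wide, 10 mm high. z up.
- turn_3 (a joint): Angle of the screw in nut_3, rad: 0 at the start, positive clockwise from above, stops at -1.75 and +1.75. It moves 6 mm per rad: turned clockwise, a right-hand screw sinks, a left-hand one rises (which it is shows only by trying). It stays where left. Dry friction 0.03 N m: about 1 N near the bar's end turns it, and the nut stays put.
- blue_mat: Blue flat mat for right-hand screws, fixed on the worktop to the left or the right of the row of nuts: 360 mm along its x, 170 mm along its y, under 2 mm thick with no step (nuts slide freely on to it); origin at the middle of its underside; axes parallel to the world's.
- yellow_mat: Yellow flat mat for left-hand screws, fixed on the worktop to the left or the right of the row of nuts: 360 mm along its x, 170 mm along its y, under 2 mm thick with no step (nuts slide freely on to it); origin at the middle of its underside; axes parallel to the world's.
- jar_1: Jar with a white lid, 64 mm wide, 97 mm high; loose bystander, to be left alone; origin at the middle of its underside.
- tin_2: Low round food tin with a pale green label, 76 mm wide, 58 mm high; loose bystander, to be left alone; origin at the middle of its underside.
- mug_1: White mug, 80 mm wide, 115 mm over its handle, 91 mm high; loose bystander, to be left alone; origin at the middle of its underside.
- twist_timer: Round orange and white kitchen timer, 68 mm wide, 57 mm high; loose bystander, to be left alone; origin at the middle of its underside.

How it is judged:
By the outcome, as a careful person would: the job done as asked, in the order asked, and still so for the second after the job is handed in, with the robot touching nothing.
It also fails if it takes over 67 s, if anything falls off the work surface, if the arm or the gripper's body presses on something with over 40 N, if the wrist force passes 120 N, or if a joint passes its speed limit or range.

### The arm

A 6-joint arm with a two-finger parallel gripper is mounted at the origin on a cart in front of the work surface, level with it; the furniture and walls round the work are solid. World frame = base frame: x ahead of the robot, y to its left, z up, the work surface at z = 0. Lengths are in mm, angles in rad, forces in N, time in s.
With the tool pointing down it reaches from about 275 to 750 mm from the base axis. Payload 10.2 kg.
Tool frame: the origin (TCP) lies between the finger pads; the fingertips stand 17 mm ahead of it and the grasp point (between the pads) lies 2 mm behind it; y points along the fingers, x is the direction in which the jaws open and shut, and the axes are right-handed (so a half turn about y gives the same grasp; the last joint's range is limited). The gripper opens to 85 mm and grips with 20 to 120 N. Pads are 22 mm wide; open, the fingers measure 114 mm over their backs; the gripper's body (76 mm by 85 mm) begins 54 mm behind the grasp point. The pads swing forward as they close: fully open they stand 13 mm farther back than shut.
Start: joints at [1.073, 0.313, 1.498, -0, 1.331, -0.223], TCP at [142.474, 505.304, 220.194] pointing down, gripper open.
Joint ranges: [-2.94, 2.94], [-0.97, 2.17], [0.19, 2.56], [-1.23, 4.37], [0.02, 3.11], [-2.88, 2.88]. Speed limits (rad/s): [2.39, 2.39, 3.01, 3.14, 3.14, 3.14].

### API

Orientations are given as a unit quaternion [w, x, y, z].
In Python, from rig import ctrl gives the robot as it stands.
- The arm moves only by the tool jog_arm, never from a script. Its argument "targets" is a list of rows, each an object with "offset": the shift along the tool's x, y, z in m, a list of three; "yaw": the turn about the tool's y in rad. In form: [{"offset": [dx, dy, dz], "yaw": yaw}, ...]. A call has 1 to 12 rows; each row is the pose to reach, as a shift and turn from the pose measured when the call began, along the tool's axes at that moment; what a row does not reach only later rows make up. A row lasts 1/12 s, in which the tool goes at most 41.7 mm and 7.16 degrees, less where a joint would pass 70% of its speed; a pose out of reach is approached as far as the arm can. A call with a gripper value outside its range is refused whole. "fingers" is the finger opening in m, from 0 to 0.0854, set as the call begins (left out, the last holds). The fingers move at their own pace and stop on an object; "grip_force" is the grip in N (left out, the last holds). Time passes only in rows, so rows that repeat a pose let the fingers close. It gives the time, the measured TCP pose, the force and the opening at its end, in the units of the state.
- ctrl.sense(): the state, without advancing time (a new reading comes with each control period).
- ctrl.capture(name): name is "scene" or "top" or "wrist"; returns a dict with "img" (480x640x3 uint8, red, green, blue), "intrinsics" (3x3 intrinsics, pixels), "k1" (the pictures are not rectified: a ray, as slopes to the right and down, at radius r is drawn at 1 + k1 r^2 times it, then the intrinsics apply), "T" (4x4, takes a point from camera to world coordinates); the wrist camera has in their place "mount" (4x4, takes a point from camera to tool coordinates, whose origin is the TCP and whose axes are the tool frame's). Camera axes: x right, y up, looking along -z (the intrinsics and any distortion apply to the point x, -y, -z); pixel columns grow to the right and rows downward; lengths in mm; the calibration is good to about 2 mm. A picture is of the moment at which its call begins: read the wrist's pose just before it. There is no depth.
- ctrl.finish_job(): hands the job in, once; it reports no verdict.
Trained networks look in the newest picture that a camera, given by its name, has taken for a name from the list of things; names that differ only in an ending like _2 or _b are one class to them, and where a whole thing is asked for, a point or a joint stands for the part that bears it (a point fixed in the world has none). Each returns a list of dicts, best first, with "score" (0 to 1); they miss things now and then, are a little off and sometimes report something else, mostly with a low value. They report only what shows in the picture. A call takes as long as a camera call.
- ctrl.boxes_of(camera, target): "box" ([left, top, right, bottom] in pixels, round what is visible of it).
- ctrl.regions_of(camera, target): "region" (480x640 bool, what is visible of it) and "box" ([left, top, right, bottom] in pixels, round what is visible of it).
The state is a dict: "time_s": time; "joints": joint angles; "dq": joint speeds; "tau": joint torques, N m; "eef_pos": TCP position; "ee_rot": TCP orientation; "force": force on the tool from outside, world axes, zero at the start; "wrist_torque": the same for the moment, N m; "grip_width": opening from 0.0 (shut) to 1.0 (fully open).
Only numpy, scipy, OpenCV 4.12 (cv2) and the standard library are available. Lean on these libraries where they do the work, as an engineer would, in place of code of your own. Each camera call takes 0.05 s, during which the arm holds its last target.

## Working session

There is one attempt and no reset: what is moved stays moved. The work goes in short steps, Python scripts to look and compute and a tool call to move; the robot and the scene stay as the last step left them, time stands still between calls to the robot, and variables do not carry over. Pictures are saved under pics/ and viewed, and the job is handed in when it is done.

Besides the shell and the picture viewer there is one more tool, called after "Emit:" as name([rows], argument=value, ...), one row to a line, values as JSON. jog_arm: Moves the arm, as the interface text tells. Its arguments: {"type":"object","properties":{"targets":{"type":"array"},"fingers":{"type":"number"},"grip_force":{"type":"number"}},"required":["targets"]}

```bash
ls; mkdir -p pics
python3 - <<'E'
from rig import ctrl
import cv2
s=ctrl.sense(); print({k:s[k] for k in s})
for n in ("scene","top","wrist"):
    c=ctrl.capture(n); cv2.imwrite(f"pics/{n}0.png",c["img"][:,:,::-1]); print(n,c["intrinsics"],c["k1"],c.get("T",c.get("mount")))
E
```

```text
pics
{'time_s': 0.0, 'joints': array([ 1.07262987e+00,  3.13423068e-01,  1.49843322e+00, -2.78155465e-05,
        1.33100188e+00, -2.23388977e-01]), 'dq': array([ 6.47098518e-04, -4.88115269e-05, -7.91845323e-04, -8.77975408e-04,
       -1.94442807e-03, -6.83321869e-05]), 'tau': array([-1.68190341e-03, -4.12250876e+01, -2.59744209e+01, -3.12065185e-04,
        4.05482599e-03,  1.61137058e-05]), 'eef_pos': array([142.32964826, 505.05613124, 219.65032063]), 'ee_rot': array([-0.56357241,  0.56395847,  0.42640806, -0.42721558]), 'force': array([-0.31408951, -0.54072133, -1.27201422]), 'wrist_torque': array([-0.06238876,  0.02668192,  0.04384907]), 'grip_width': 1.0018784093289994}
scene [[604.79039468   0.         320.21171596]
 [  0.         604.79039468 238.42390232]
 [  0.           0.           1.        ]] -0.18956633567785242 [[-9.42198954e-01  2.75974355e-01 -1.89998120e-01  3.51924549e+02]
 [-3.34687483e-01 -7.48699736e-01  5.72217610e-01  7.90037529e+02]
 [ 1.56658438e-02  6.02732826e-01  7.97789271e-01  1.17052598e+03]
 [ 0.00000000e+00  0.00000000e+00  0.00000000e+00  1.000000
[... 152 characters left out ...]
22277225 [[ 5.84894605e-03  9.95520121e-01 -9.43688433e-02  4.51895934e+02]
 [-9.99793976e-01  3.98743564e-03 -1.99024228e-02 -9.04292224e+00]
 [-1.94369726e-02  9.44658092e-02  9.95338342e-01  1.51490862e+03]
 [ 0.00000000e+00  0.00000000e+00  0.00000000e+00  1.00000000e+00]]
wrist [[369.15162919   0.         318.91173374]
 [  0.         369.15162919 230.3448418 ]
 [  0.           0.           1.        ]] -0.06615349328851088 [[ 9.99998951e-01 -1.42375813e-03  2.65193935e-04 -4.03280313e-01]
 [ 6.60813389e-04  2.85629087e-01 -9.58340017e-01 -1.53419077e+02]
 [ 1.28869729e-03  9.58339187e-01  2.85629728e-01  7.27273266e+01]
 [ 0.00000000e+00  0.00000000e+00  0.00000000e+00  1.00000000e+00]]
```

View pics/top0.png

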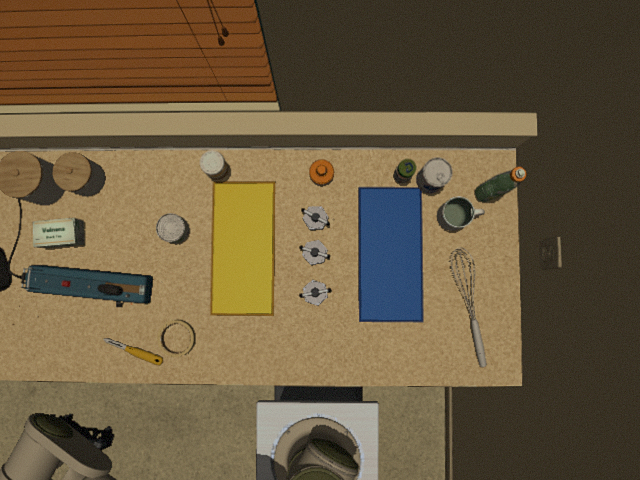

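View pics/scene0.png

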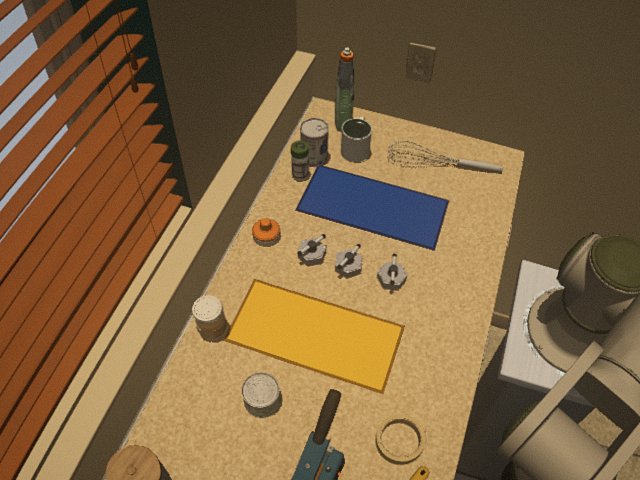

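View pics/wrist0.png

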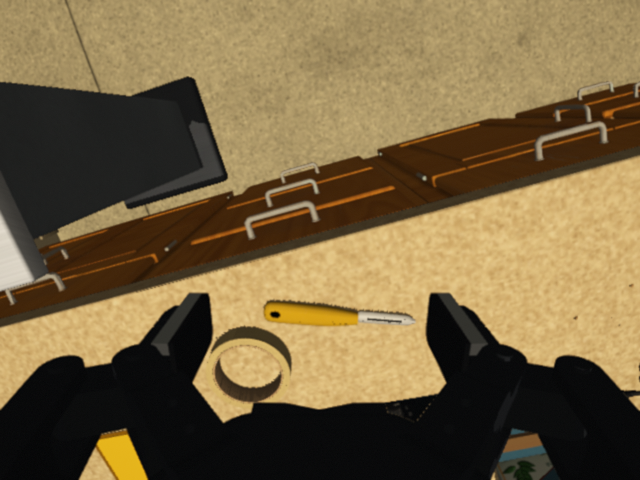

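```bash
cat > h.py <<'E'
import numpy as np, cv2
from scipy.spatial.transform import Rotation as R
def ray(c,px,T):
    K=c["intrinsics"]; d=cv2.undistortPoints(np.array(px,float).reshape(-1,1,2),K,np.array([c["k1"],0,0,0,0.])).reshape(-1,2)
    v=np.c_[d[:,0],-d[:,1],-np.ones(len(d))]
    return T[:3,3], v@T[:3,:3].T
def at(c,px,z,T=None):
    T=c["T"] if T is None else T
    o,v=ray(c,px,T); return o+v*((z-o[2])/v[:,2])[:,None]
def proj(c,P,T=None):
    T=c["T"] if T is None else T
    p=(np.atleast_2d(P)-T[:3,3])@T[:3,:3]
    q=np.c_[p[:,0],-p[:,1],-p[:,2]]
    K=c["intrinsics"]; return cv2.projectPoints(q,np.zeros(3),np.zeros(3),K,np.array([c["k1"],0,0,0,0.]))[0].reshape(-1,2)
def tool(s):
    q=s["ee_rot"]; T=np.eye(4); T[:3,:3]=R.from_quat([q[1],q[2],q[3],q[0]]).as_matrix(); T[:3,3]=s["eef_pos"]; return T
E
python3 - <<'E'
from rig import ctrl
from h import *
s=ctrl.sense();print(tool(s).round(3))
for cam in("top","scene"):
    c=ctrl.capture(cam)
    for n,z in(("nut_1_centre",13),("blue_mat",1),("yellow_mat",1),("jar_1",50),("tin_2",30),("mug_1",45),("twist_timer",30)):
        for d in ctrl.regions_of(cam,n)[:4]:
            m=d["region"]; b=np.array(d["box"]); cnt=cv2.moments(m.astype(np.uint8)); 
            ce=[cnt["m10"]/max(cnt["m00"],1),cnt["m01"]/max(cnt["m00"],1)]
            print(cam,n,round(d["score"],2),b.round(0),np.round(ce,1),at(c,[ce,b[:2],b[2:]],z)[:,:2].round(0).tolist())
    if cam=="top":
        cv2.imwrite("pics/topz.png",cv2.resize(c["img"][195:315,265:365,::-1],None,fx=6,fy=6,interpolation=cv2.INTER_CUBIC)[:,:][:600*2])
        cv2.imwrite("pics/topz.png",cv2.resize(c["img"][200:310,260:370,::-1],None,fx=5.4,fy=5.4,interpolation=cv2.INTER_CUBIC))
    else: cv2.imwrite("pics/scz.png",cv2.resize(c["img"][220:300,290:420,::-1],None,fx=6,fy=6,interpolation=cv2.INTER_CUBIC))
E
```

```text
[[ 2.71000e-01 -0.00000e+00 -9.62000e-01  1.42380e+02]
 [ 9.62000e-01 -1.00000e-03  2.71000e-01  5.05115e+02]
 [-1.00000e-03 -1.00000e+00  0.00000e+00  2.19783e+02]
 [ 0.00000e+00  0.00000e+00  0.00000e+00  1.00000e+00]]
top nut_1_centre 0.89 [299. 204. 330. 231.] [314.8 217.5] [[635.0, 8.0], [671.0, 49.0], [598.0, -33.0]]
top nut_1_centre 0.5 [199. 148. 231. 176.] [213.7 164.1] [[779.0, 281.0], [825.0, 321.0], [745.0, 233.0]]
top blue_mat 0.85 [355. 190. 425. 325.] [390.4 254.6] [[538.0, -194.0], [710.0, -100.0], [352.0, -283.0]]
top blue_mat 0.41 [304. 203. 330. 234.] [315.5 217.5] [[636.0, 6.0], [675.0, 36.0], [593.0, -34.0]]
top yellow_mat 0.71 [205. 181. 275. 315.] [242.2 248.1] [[553.0, 201.0], [736.0, 305.0], [376.0, 111.0]]
top jar_1 0.96 [200. 150. 231. 180.] [213.9 164.4] [[770.0, 273.0], [809.0, 312.0], [727.0, 227.0]]
top jar_1 0.47 [301. 248. 329. 261.] [315.7 251.9] [[541.0, 4.0], [552.0, 43.0], [518.0, -31.0]]
top tin_2 0.63 [153. 212. 188. 242.] [172.4 228. ] [[604.0, 384.0], [645.0, 437.0], [566.0, 341.0]]
top mug_1 0.86 [438. 196. 482. 233.] [456.6 213.1] [[644.0, -
[... 492 characters left out ...]
4. 393.] [316.3 335.2] [[550.0, 202.0], [802.0, 144.0], [334.0, 268.0]]
scene jar_1 0.59 [191. 297. 227. 339.] [209.3 317. ] [[770.0, 265.0], [829.0, 235.0], [713.0, 299.0]]
scene tin_2 0.64 [241. 373. 281. 418.] [261.  394.9] [[603.0, 382.0], [660.0, 352.0], [548.0, 414.0]]
scene tin_2 0.23 [342. 116. 374. 162.] [355.9 139.4] [[646.0, -380.0], [710.0, -459.0], [576.0, -313.0]]
scene mug_1 0.69 [342. 114. 371. 164.] [355.8 139.5] [[642.0, -364.0], [709.0, -446.0], [577.0, -291.0]]
scene twist_timer 0.75 [252. 217. 279. 249.] [265.7 231.8] [[752.0, -2.0], [801.0, -33.0], [703.0, 35.0]]
scene twist_timer 0.5 [298. 168. 445. 250.] [374.8 206.3] [[530.0, -168.0], [755.0, -224.0], [336.0, -99.0]]
```

View pics/topz.png

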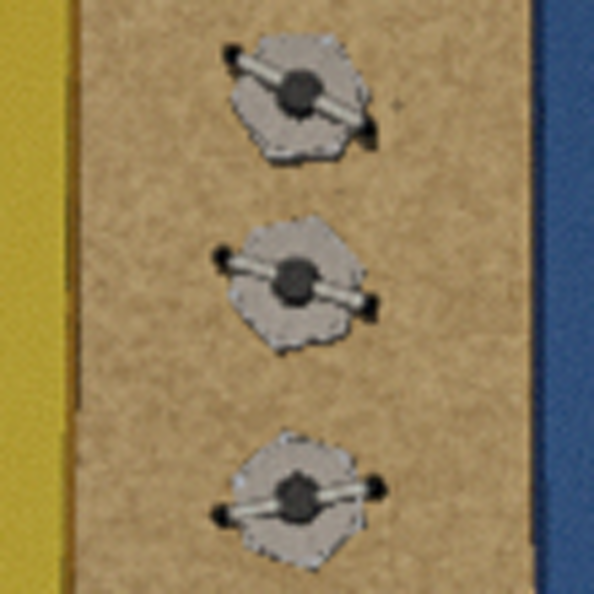

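View pics/scz.png

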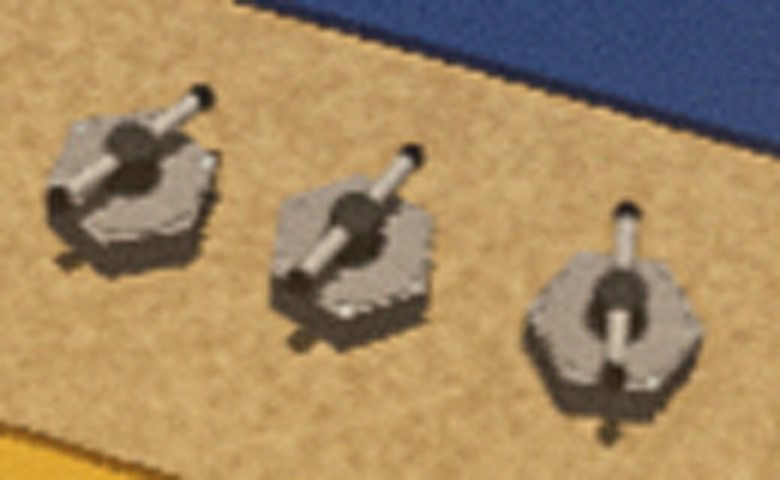

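Run:
```python
from rig import ctrl
from h import *
t=ctrl.capture("top"); sc=ctrl.capture("scene"); w=ctrl.capture("wrist")
TP={"A":[(299,93),(232,55),(370,130)],"B":[(295,281),(222,257),(371,308)],"C":[(297,499),(222,516),(376,488)]}
SP={"A":[(132,142),(60,200),(201,95)],"B":[(355,217),(297,281),(412,155)],"C":[(620,292),(612,377),(626,210)]}
for k in TP:
    a=np.array(TP[k])/5.4+[260,200]-.4; b=np.array(SP[k])/6+[290,220]-.4
    z=[45,42,42]
    pa=np.vstack([at(t,a[i],z[i]) for i in range(3)]); pb=np.vstack([at(sc,b[i],z[i]) for i in range(3)])
    print(k,pa[:,:2].round(1).tolist(),pb[:,:2].round(1).tolist())
    for p in(pa,pb):
        d=p[1]-p[2]; print("  bar ang",np.degrees(np.arctan2(d[1],d[0])).round(1),"len",np.hypot(*d[:2]).round(1),"mid",((p[1]+p[2])/2)[:2].round(1))
# tips: wrist px at tips, in tool frame intersect x=±42.7
M=w["mount"]
for px,x in(((212,295),-42.7),((428,295),42.7),((185,295),-50),((445,295),42.7)):
    o,v=ray(w,[px],M); tt=(x-o[0])/v[0,0]; print(px,(o+v[0]*tt).round(1))
# mats by colour
hsv=cv2.cvtColor(t["img"],cv2.COLOR_RGB2HSV)
for n,lo,hi in(("yellow",(22,150,80),(35,255,255)),("blue",(100,120,50),(130,255,255))):
    m=cv2.inRange(hsv,lo,hi); m[:180]=0; m[330:]=0;m[:,:200]=0;m[:,440:]=0
    cs=max(cv2.findContours(m,0,2)[0],key=cv2.contourArea); q=cv2.boxPoints(cv2.minAreaRect(cs)); print(n,at(t,q,1)[:,:2].round(0).tolist())
```

```text
A [[632.7, 6.7], [651.4, 39.2], [615.2, -27.5]] [[634.0, 2.9], [651.1, 36.3], [617.3, -30.0]]
  bar ang 61.5 len 76.0 mid [633.3   5.9]
  bar ang 63.0 len 74.5 mid [634.2   3.1]
B [[542.0, 8.2], [553.6, 43.4], [529.4, -28.3]] [[542.1, 7.0], [554.0, 40.7], [530.9, -30.8]]
  bar ang 71.3 len 75.6 mid [541.5   7.6]
  bar ang 72.1 len 75.1 mid [542.4   5. ]
C [[438.1, 6.7], [429.8, 42.5], [443.5, -30.9]] [[437.4, 5.6], [430.1, 41.4], [445.6, -34.1]]
  bar ang 100.6 len 74.6 mid [436.6   5.8]
  bar ang 101.6 len 77.1 mid [437.9   3.6]
(212, 295) [-42.7 -21.9   6.8]
(428, 295) [ 42.7 -22.    7. ]
(185, 295) [-50.  -30.7  11.1]
(445, 295) [ 42.7 -40.   15.9]
yellow [[730.0, 287.0], [730.0, 124.0], [382.0, 120.0], [380.0, 279.0]]
blue [[717.0, -111.0], [717.0, -280.0], [365.0, -276.0], [365.0, -110.0]]
```

Run:
```python
from rig import ctrl
from h import *
w=ctrl.capture("wrist");M=w["mount"]
for y in (-40,-20,0,4,17): print(y,proj(w,[[-42.7,y,11],[-42.7,y,-11],[42.7,y,11]],M).round(0).tolist())
print(w["img"][290:300,195:220].mean(2).astype(int))
```

```text
-40 [[197.0, 308.0], [203.0, 361.0], [444.0, 308.0]]
-20 [[212.0, 283.0], [217.0, 332.0], [428.0, 284.0]]
0 [[225.0, 264.0], [228.0, 308.0], [415.0, 265.0]]
4 [[227.0, 261.0], [230.0, 304.0], [413.0, 261.0]]
17 [[233.0, 252.0], [236.0, 292.0], [407.0, 252.0]]
[[183 181 181 179 177 178 178 181 184 182 178 174 172 171 167 168 170 171
  172 169 163 160 163 169 174]
 [175 172 171 170 171 172 176 179 180 178 172 168 165 165 164 167 170 173
  173 172 170 167 168 169 172]
 [135 133 132 133 135 138 138 136 137 136 133 129 136 151 164 170 174 175
  175 175 175 173 172 171 172]
 [ 79  79  79  81  81  79  73  69  68  66  65  66  81 120 160 176 179 178
  178 176 177 175 172 172 170]
 [ 51  51  51  51  49  40  27  20  18  18  17  17  35  91 155 179 182 180
  177 177 177 175 171 168 167]
 [ 48  47  48  45  38  25  13   8   5   6   5   4  16  70 143 176 180 179
  179 178 176 174 169 165 164]
 [ 48  47  48  44  31  16   8   5   8   7   7   5   7  46 113 161 175 176
  178 179 176 172 166 163 160]
 [ 48  48  46  37  21  10   6   7   8   5   7   7   4  28  88 148 169 174
  177 181 177 172 166 160 158]
 [ 47  48  40  25  11   9   7   8   7   7   6   7   6  17  73 139 164 169
  173 179 179 172 165 161 157]
 [ 48  43  30  15   7   6   7   7   8   7   7   6   5  10  63 137 163 165
  169 175 177 173 168 163 160]]
```

Emit:
jog_arm([
  {"offset": [-0.401, 0.1, -0.419], "yaw": 1.1},
  {"offset": [-0.401, 0.1, -0.419], "yaw": 1.1},
  {"offset": [-0.401, 0.1, -0.419], "yaw": 1.1},
  {"offset": [-0.401, 0.1, -0.419], "yaw": 1.1},
  {"offset": [-0.401, 0.1, -0.419], "yaw": 1.1},
  {"offset": [-0.401, 0.1, -0.419], "yaw": 1.1},
  {"offset": [-0.401, 0.1, -0.419], "yaw": 1.1},
  {"offset": [-0.401, 0.1, -0.419], "yaw": 1.1},
  {"offset": [-0.401, 0.1, -0.419], "yaw": 1.1},
  {"offset": [-0.401, 0.1, -0.419], "yaw": 1.1},
  {"offset": [-0.401, 0.1, -0.419], "yaw": 1.1},
  {"offset": [-0.401, 0.1, -0.419], "yaw": 1.1},
], fingers=0.027, grip_force=20)

```text
time_s: 2.15
eef_pos: [393.4, 78.7, 135.2]
ee_rot: [-0.704, 0.704, 0.069, -0.069]
force: [1.1, 0.5, -0.4]
grip_width: 0.314
```

```bash
cat >> h.py <<'E'
def go(s,xyz,phi):
    T=tool(s); d=np.array(xyz,float)-T[:3,3]; o=T[:3,:3].T@d/1000
    p=np.degrees(np.arctan2(T[1,0],T[0,0])); yaw=np.radians((p-phi+180)%360-180)
    print("pos",T[:3,3].round(1),"phi",p.round(1),"-> offset",o.round(4).tolist(),"yaw",round(yaw,3),"j6",s["joints"][5].round(2),"F",s["force"].round(1),"t",round(s["time_s"],2),"w",round(s["grip_width"]*85.4,1))
E
python3 - <<'E'
from rig import ctrl
from h import *
go(ctrl.sense(),(437.5,5,90),11)
w=ctrl.capture("wrist"); cv2.imwrite("pics/w1.png",w["img"][:,:,::-1])
E
```

```text
pos [393.4  78.7 135.2] phi 11.2 -> offset [0.0289, 0.0452, -0.0809] yaw 0.004 j6 -0.29 F [ 1.1  0.5 -0.4] t 2.15 w 26.8
```

View pics/w1.png

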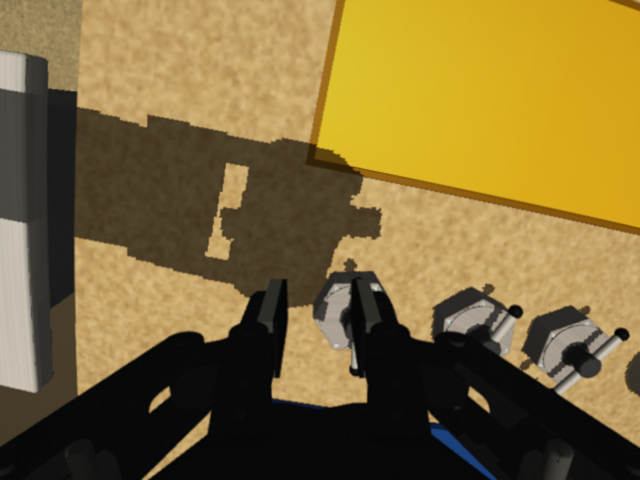

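Run:
```python
from rig import ctrl
from h import *
w=ctrl.capture("wrist");M=w["mount"]
for px in ((352,279),(350,279),(354,279),(288,280)):
    o,v=ray(w,[px],M); x=13.4*np.sign(px[0]-319); print(px,(o+v[0]*(x-o[0])/v[0,0]).round(1))
for y in(5,10,17): print(y,proj(w,[[13.4,y,11],[13.4,y,-11]],M).round(0).tolist())
```

```text
(352, 279) [ 13.4 -15.1  10.4]
(350, 279) [13.4 -6.2  6.4]
(354, 279) [ 13.4 -23.1  14. ]
(288, 280) [-13.4  -7.6   6.5]
5 [[348.0, 260.0], [347.0, 303.0]]
10 [[348.0, 256.0], [346.0, 298.0]]
17 [[346.0, 251.0], [345.0, 292.0]]
```

Emit:
jog_arm([
  {"offset": [0.029, 0.03, -0.081], "yaw": 0.0},
  {"offset": [0.029, 0.045, -0.081], "yaw": 0.0},
  {"offset": [0.029, 0.045, -0.081], "yaw": 0.0},
  {"offset": [0.029, 0.045, -0.081], "yaw": 0.0},
])

```text
time_s: 2.58
eef_pos: [438.7, 0.9, 88.0]
ee_rot: [-0.704, 0.704, 0.065, -0.067]
force: [0.2, 0.7, -0.4]
grip_width: 0.319
```

Run:
```python
from rig import ctrl
from h import *
go(ctrl.sense(),(437.5,5,50),11)
w=ctrl.capture("wrist"); cv2.imwrite("pics/w2.png",w["img"][:,:,::-1])
```

```text
pos [438.7   0.9  88. ] phi 10.7 -> offset [-0.0003, 0.038, 0.0042] yaw -0.005 j6 -0.45 F [ 0.2  0.7 -0.4] t 2.58 w 27.2
```

View pics/w2.png

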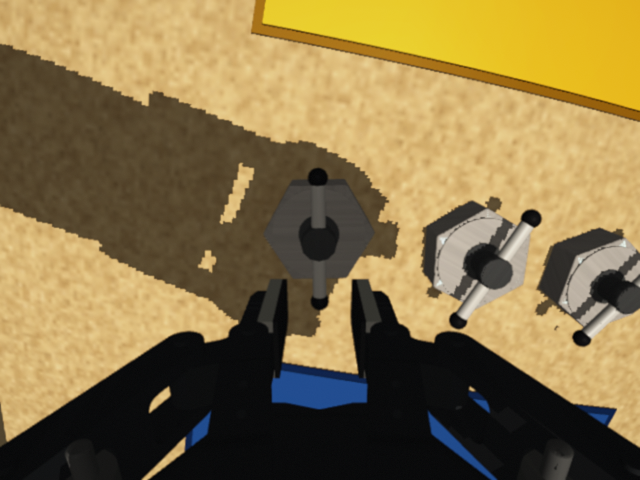

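Run:
```python
from rig import ctrl
from h import *
s=ctrl.sense();w=ctrl.capture("wrist");T=tool(s)@w["mount"]
print("C",at(w,[(319,236),(318,177),(320,303)],44,T).round(1).tolist())
print("B",at(w,[(490,270),(531,218),(459,321)],44,T).round(1).tolist())
print("A",at(w,[(617,290),(582,338)],44,T).round(1).tolist())
print("Cbox",at(w,[(265,232),(372,232)],26,T).round(1).tolist())
```

```text
C [[436.1, 11.9, 44.0], [429.4, 44.5, 44.0], [444.6, -29.3, 44.0]]
B [[538.9, 10.2, 44.0], [552.3, 45.0, 44.0], [530.8, -25.7, 44.0]]
A [[624.3, 12.1, 44.0], [615.2, -23.9, 44.0]]
Cbox [[404.1, 2.5, 26.0], [468.6, 14.9, 26.0]]
```

Emit:
jog_arm([
  {"offset": [0.0, 0.01, 0.003], "yaw": 0.0},
  {"offset": [0.0, 0.02, 0.003], "yaw": 0.0},
  {"offset": [0.0, 0.025, 0.003], "yaw": 0.0},
  {"offset": [0.0, 0.03, 0.003], "yaw": 0.0},
  {"offset": [0.0, 0.03, 0.003], "yaw": 0.0},
])

```text
time_s: 3.1
eef_pos: [437.1, 6.8, 59.6]
ee_rot: [0.704, -0.704, -0.067, 0.068]
force: [0.3, 0.1, 0.4]
grip_width: 0.315
```

Run:
```python
from rig import ctrl
from h import *
go(ctrl.sense(),(437.5,5,50),11)
w=ctrl.capture("wrist"); cv2.imwrite("pics/w3.png",w["img"][:,:,::-1])
w=ctrl.capture("scene"); cv2.imwrite("pics/s3.png",cv2.resize(w["img"][170:350,240:480,::-1],None,fx=3.3,fy=3.3))
```

```text
pos [437.1   6.8  59.6] phi 10.9 -> offset [0.0001, 0.0096, -0.0018] yaw -0.002 j6 -0.44 F [0.3 0.1 0.4] t 3.1 w 26.9
```

View pics/w3.png

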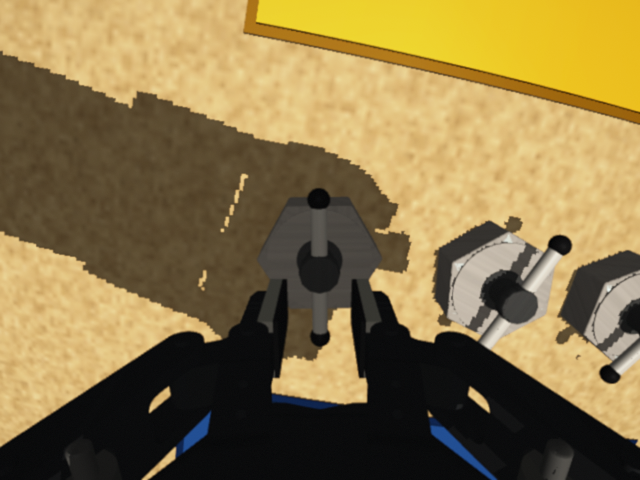

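View pics/s3.png

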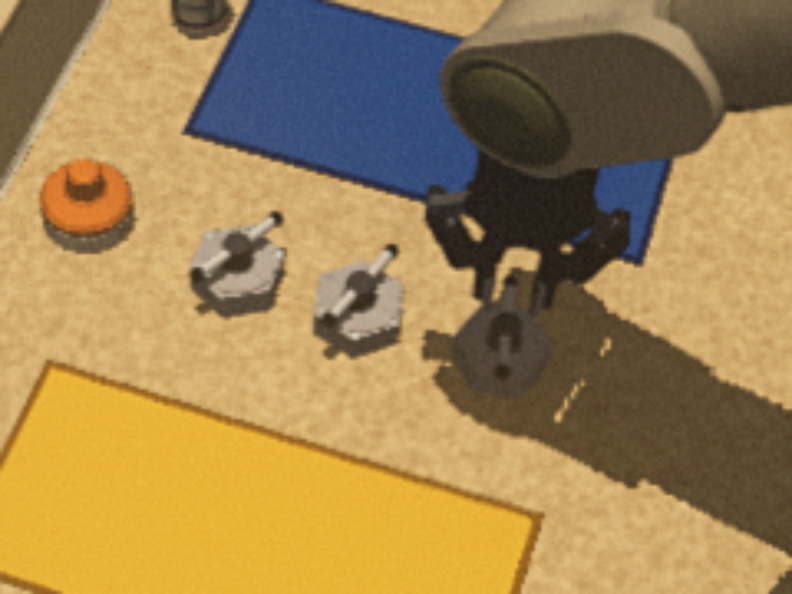

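Run:
```python
from rig import ctrl
from h import *
s=ctrl.sense();w=ctrl.capture("scene");T=tool(s)
for y in(17,10,0,-15):
    P=[(T@[x,y,z,1])[:3] for x in(-14,14) for z in(-11,11)]
    print(y,((proj(w,P)-[240,170])*3.3).round(0).tolist())
```

```text
17 [[525.0, 316.0], [523.0, 342.0], [485.0, 311.0], [482.0, 337.0]]
10 [[526.0, 310.0], [524.0, 337.0], [486.0, 305.0], [483.0, 331.0]]
0 [[528.0, 302.0], [526.0, 328.0], [488.0, 297.0], [485.0, 323.0]]
-15 [[531.0, 289.0], [529.0, 316.0], [490.0, 284.0], [487.0, 310.0]]
```

Run:
```python
from rig import ctrl
from h import *
w=ctrl.capture("scene")["img"]
cv2.imwrite("pics/s4.png",cv2.resize(np.clip(w[215:295,350:440,::-1].astype(float)*1.8+20,0,255).astype(np.uint8),None,fx=7.5,fy=7.5,interpolation=cv2.INTER_CUBIC)[:600])
```

```text
(no output)
```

View pics/s4.png

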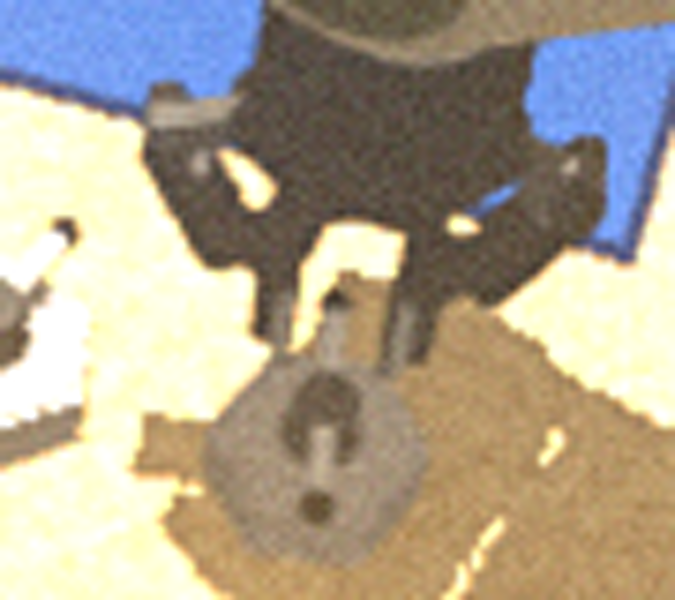

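Emit:
jog_arm([
  {"offset": [0.0, 0.006, 0.0], "yaw": 0.0},
  {"offset": [0.0, 0.011, 0.0], "yaw": 0.0},
  {"offset": [0.0, 0.013, 0.0], "yaw": 0.0},
  {"offset": [0.0, 0.013, 0.0], "yaw": 0.0},
])

```text
time_s: 3.63
eef_pos: [437.3, 6.2, 46.6]
ee_rot: [-0.704, 0.704, 0.066, -0.067]
force: [0.1, 0.6, -0.6]
grip_width: 0.315
```

```bash
cat > look.py <<'E'
import sys
from rig import ctrl
from h import *
n=sys.argv[1]
go(ctrl.sense(),(437,6.5,50),11)
w=ctrl.capture("wrist"); sc=ctrl.capture("scene"); 
def cl(i): return np.clip(i.astype(float)*1.5+20,0,255).astype(np.uint8)
a=cv2.resize(cl(w["img"][:,120:520,::-1]),(400,480)); b=cv2.resize(cl(sc["img"][200:300,300:420,::-1]),None,fx=4,fy=4.8,interpolation=cv2.INTER_CUBIC)
b=cv2.resize(b,(400,400)); b=cv2.copyMakeBorder(b,0,80,0,0,0)
cv2.imwrite(f"pics/{n}.png",np.hstack([a,b]))
E
python3 look.py w4
```

```text
pos [437.3   6.2  46.6] phi 10.8 -> offset [-0.0003, -0.0034, 0.0004] yaw -0.003 j6 -0.44 F [ 0.1  0.6 -0.6] t 3.63 w 26.9
```

View pics/w4.png

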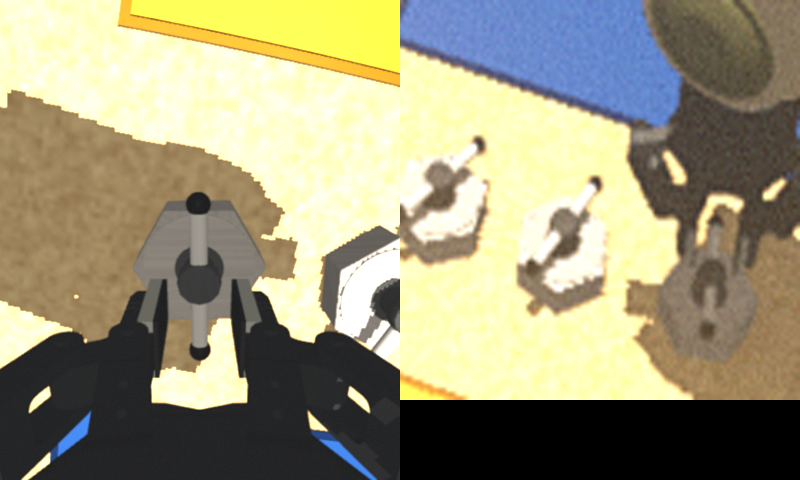

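Emit:
jog_arm([
  {"offset": [0.0, 0.005, 0.0], "yaw": 0.0},
  {"offset": [0.0, 0.009, 0.0], "yaw": 0.0},
  {"offset": [0.0, 0.012, 0.0], "yaw": 0.0},
  {"offset": [0.0, 0.012, 0.0], "yaw": 0.0},
])

```text
time_s: 4.07
eef_pos: [437.3, 6.2, 34.4]
ee_rot: [0.704, -0.704, -0.066, 0.067]
force: [-0.2, 0.3, 0.3]
grip_width: 0.319
```

```bash
python3 look.py w5
```

```text
pos [437.3   6.2  34.4] phi 10.8 -> offset [-0.0002, -0.0156, 0.0004] yaw -0.003 j6 -0.44 F [-0.2  0.3  0.3] t 4.07 w 27.3
```

View pics/w5.png

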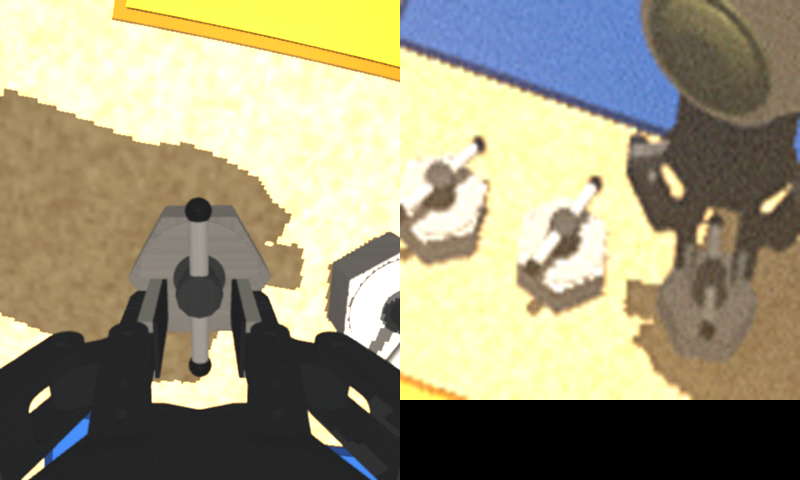

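Emit:
jog_arm([
  {"offset": [0.0, 0.004, 0.0], "yaw": 0.0},
  {"offset": [0.0, 0.007, 0.0], "yaw": 0.0},
  {"offset": [0.0, 0.009, 0.0], "yaw": 0.0},
  {"offset": [0.0, 0.009, 0.0], "yaw": 0.0},
])

```text
time_s: 4.5
eef_pos: [437.3, 6.2, 25.5]
ee_rot: [0.704, -0.704, -0.066, 0.067]
force: [0.0, 0.9, 0.8]
grip_width: 0.316
```

```bash
python3 look.py w6
```

```text
pos [437.3   6.2  25.5] phi 10.8 -> offset [-0.0003, -0.0245, 0.0004] yaw -0.003 j6 -0.44 F [0.  0.9 0.8] t 4.5 w 27.0
```

View pics/w6.png

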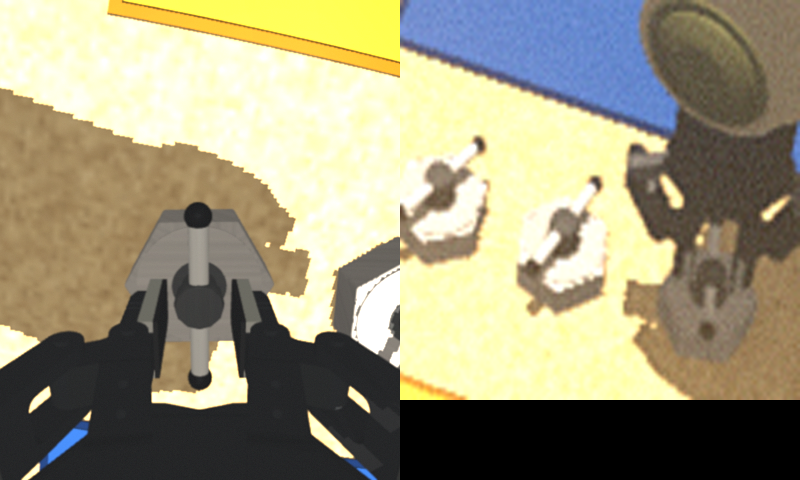

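Emit:
jog_arm([
  {"offset": [0.0, 0.003, 0.0], "yaw": 0.0},
  {"offset": [0.0, 0.006, 0.0], "yaw": 0.0},
  {"offset": [0.0, 0.007, 0.0], "yaw": 0.0},
  {"offset": [0.0, 0.007, 0.0], "yaw": 0.0},
])

```text
time_s: 4.93
eef_pos: [437.3, 6.2, 18.6]
ee_rot: [0.704, -0.704, -0.066, 0.067]
force: [-0.2, -0.6, -0.3]
grip_width: 0.32
```

```bash
python3 look.py w7
```

```text
pos [437.3   6.2  18.6] phi 10.8 -> offset [-0.0003, -0.0314, 0.0004] yaw -0.003 j6 -0.44 F [-0.2 -0.6 -0.3] t 4.93 w 27.4
```

View pics/w7.png

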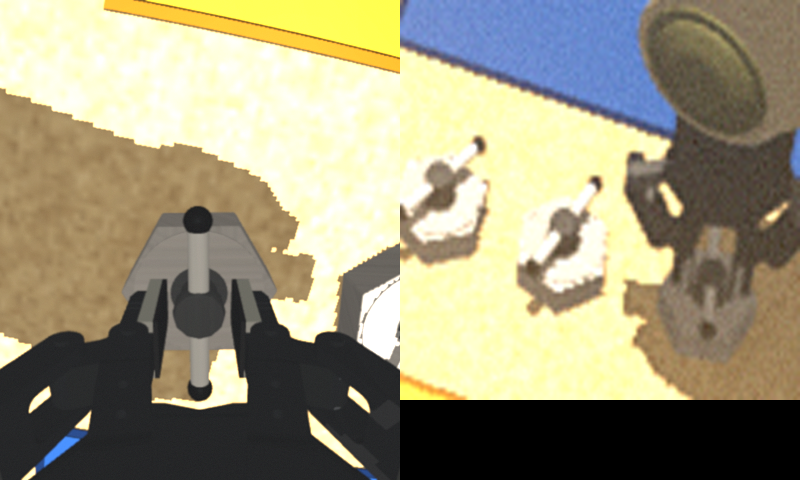

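Emit:
jog_arm([
  {"offset": [0.0, 0.002, 0.0], "yaw": 0.0},
  {"offset": [0.0, 0.004, 0.0], "yaw": 0.0},
  {"offset": [0.0, 0.004, 0.0], "yaw": 0.0},
])

```text
time_s: 5.28
eef_pos: [437.6, 6.1, 14.8]
ee_rot: [-0.704, 0.704, 0.066, -0.067]
force: [-0.1, -0.3, 0.1]
grip_width: 0.315
```

```bash
python3 look.py w8
```

```text
pos [437.6   6.1  14.8] phi 10.8 -> offset [-0.0005, -0.0352, 0.0005] yaw -0.003 j6 -0.44 F [-0.1 -0.3  0.1] t 5.28 w 26.9
```

View pics/w8.png

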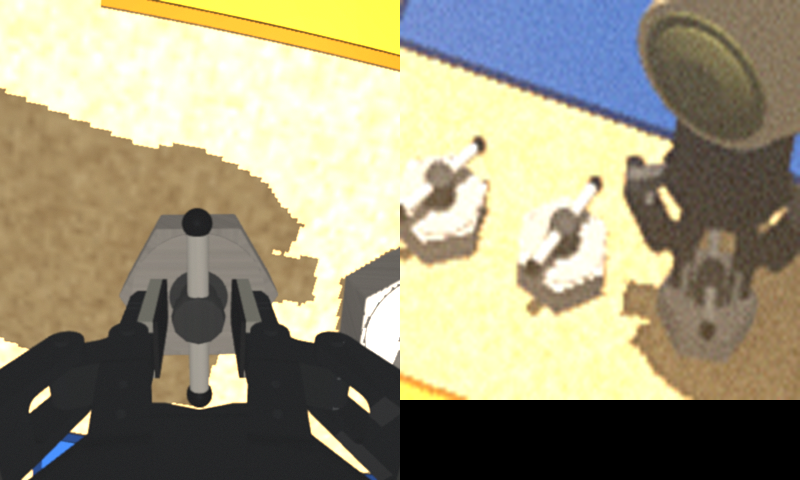

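Emit:
jog_arm([
  {"offset": [0.0, 0.0, 0.0], "yaw": 0.1},
  {"offset": [0.0, 0.0, 0.0], "yaw": 0.2},
  {"offset": [0.0, 0.0, 0.0], "yaw": 0.3},
  {"offset": [0.0, 0.0, 0.0], "yaw": 0.4},
  {"offset": [0.0, 0.0, 0.0], "yaw": 0.5},
  {"offset": [0.0, 0.0, 0.0], "yaw": 0.6},
  {"offset": [0.0, 0.0, 0.0], "yaw": 0.7},
  {"offset": [0.0, 0.0, 0.0], "yaw": 0.8},
  {"offset": [0.0, 0.0, 0.0], "yaw": 0.9},
  {"offset": [0.0, 0.0, 0.0], "yaw": 1.0},
  {"offset": [0.0, 0.0, 0.0], "yaw": 1.0},
])

```text
time_s: 6.3
eef_pos: [437.3, 6.1, 14.7]
ee_rot: [-0.649, 0.65, -0.28, 0.279]
force: [-1.6, -0.1, 1.8]
grip_width: 0.313
```

```bash
python3 look.py w9
```

```text
pos [437.3   6.1  14.7] phi -46.6 -> offset [-0.0005, -0.0353, 0.0] yaw -1.006 j6 0.56 F [-1.6 -0.1  1.8] t 6.3 w 26.7
```

View pics/w9.png

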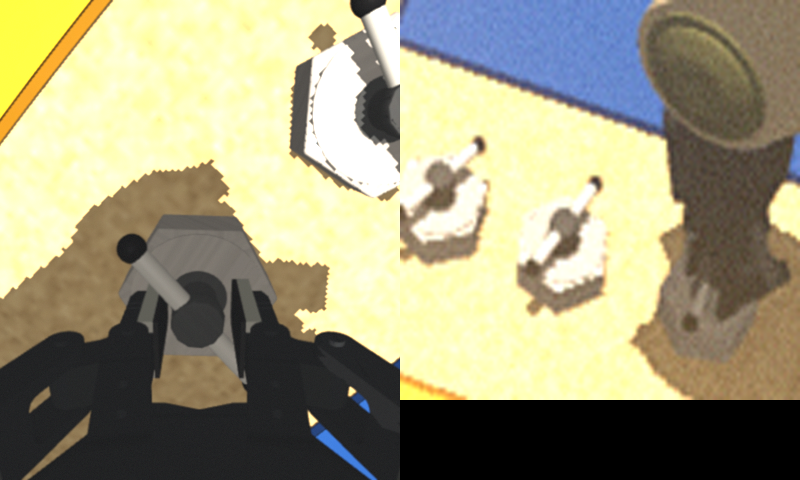

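Emit:
jog_arm([
  {"offset": [0.0, 0.0, 0.0], "yaw": 0.1},
  {"offset": [0.0, 0.0, 0.0], "yaw": 0.2},
  {"offset": [0.0, 0.0, 0.0], "yaw": 0.3},
  {"offset": [0.0, 0.0, 0.0], "yaw": 0.4},
  {"offset": [0.0, 0.0, 0.0], "yaw": 0.5},
  {"offset": [0.0, 0.0, 0.0], "yaw": 0.6},
  {"offset": [0.0, 0.0, 0.0], "yaw": 0.7},
  {"offset": [0.0, 0.0, 0.0], "yaw": 0.8},
  {"offset": [0.0, 0.0, 0.0], "yaw": 0.9},
  {"offset": [0.0, 0.0, 0.0], "yaw": 1.0},
  {"offset": [0.0, 0.0, 0.0], "yaw": 1.1},
  {"offset": [0.0, 0.0, 0.0], "yaw": 1.15},
])

```text
time_s: 7.4
eef_pos: [437.2, 6.4, 14.7]
ee_rot: [0.394, -0.394, 0.588, -0.587]
force: [-0.1, 2.8, 2.7]
grip_width: 0.314
```

```bash
python3 look.py w10
```

```text
pos [437.2   6.4  14.7] phi -112.3 -> offset [0.0, -0.0353, -0.0003] yaw -2.152 j6 1.71 F [-0.1  2.8  2.7] t 7.4 w 26.8
```

View pics/w10.png

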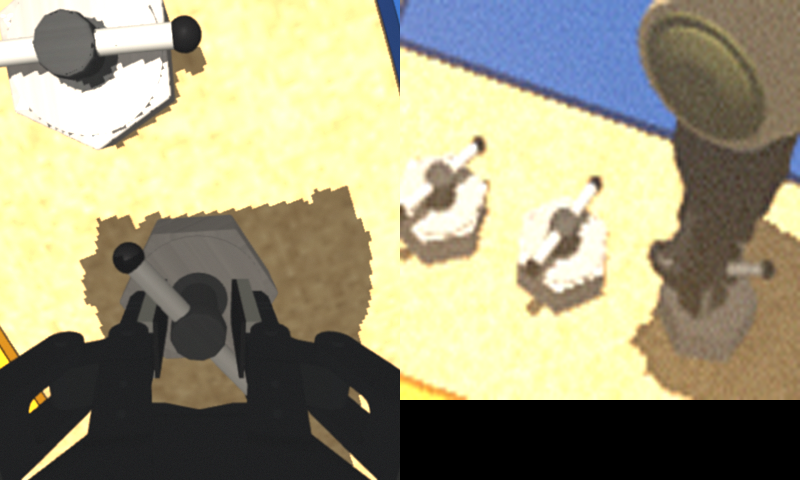

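Emit:
jog_arm([
  {"offset": [0.0, 0.0, 0.0], "yaw": 0.05},
  {"offset": [0.0, 0.0, 0.0], "yaw": -0.05},
  {"offset": [0.0, -0.03, 0.0], "yaw": -0.05},
  {"offset": [0.0, -0.07, 0.0], "yaw": -0.05},
  {"offset": [0.0, -0.1, 0.0], "yaw": -0.05},
  {"offset": [0.0, -0.1, 0.0], "yaw": -0.05},
])

```text
time_s: 8.0
eef_pos: [440.2, 5.7, 119.8]
ee_rot: [-0.413, 0.409, -0.573, 0.578]
force: [0.9, -0.9, 0.3]
grip_width: 0.315
```

Run:
```python
from rig import ctrl
from h import *
s=ctrl.sense(); go(s,(542,6.5,100),-18)
w=ctrl.capture("wrist"); cv2.imwrite("pics/w11.png",w["img"][:,:,::-1])
```

```text
pos [440.2   5.7 119.8] phi -108.9 -> offset [-0.0338, 0.0206, 0.0958] yaw -1.587 j6 1.65 F [ 0.9 -0.9  0.3] t 8.0 w 26.9
```

View pics/w11.png

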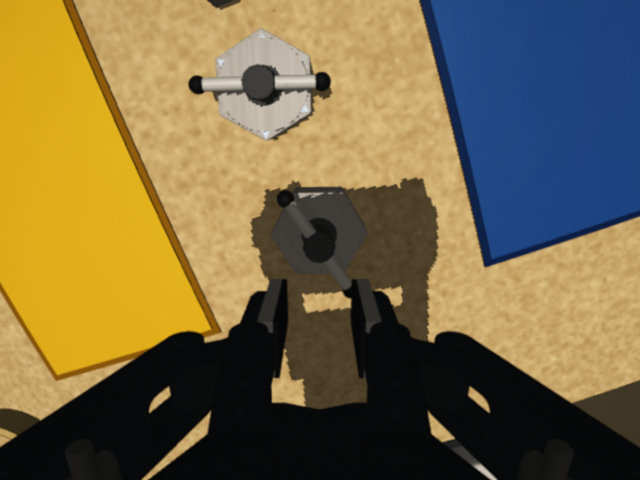

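Run:
```python
from rig import ctrl
from h import *
s=ctrl.sense();w=ctrl.capture("wrist");T=tool(s)@w["mount"]
for z in(32.6,42,51.4):
    p=at(w,[(285,198),(350,291)],z,T); d=p[0]-p[1]; print(z,p[:,:2].round(1).tolist(),np.hypot(*d[:2]).round(1),np.degrees(np.arctan2(d[1],d[0])).round(1),p.mean(0).round(1))
for z in(32.6,42,51.4):
    p=at(w,[(196,85),(322,81)],z,T); d=p[0]-p[1]; print("B",z,np.hypot(*d[:2]).round(1),np.degrees(np.arctan2(d[1],d[0])).round(1),p.mean(0).round(1))
```

```text
32.6 [[469.0, 18.5], [391.3, -1.7]] 80.3 14.6 [430.2   8.4  32.6]
42 [[470.5, 17.1], [395.9, -2.4]] 77.1 14.6 [433.2   7.3  42. ]
51.4 [[472.0, 15.6], [400.5, -3.0]] 74.0 14.6 [436.2   6.3  51.4]
B 32.6 77.2 72.3 [541.4   9.   32.6]
B 42 74.2 72.3 [540.1   7.9  42. ]
B 51.4 71.1 72.3 [538.7   6.9  51.4]
```

Emit:
jog_arm([
  {"offset": [-0.034, 0.02, 0.095], "yaw": -1.587},
  {"offset": [-0.034, 0.02, 0.095], "yaw": -1.587},
  {"offset": [-0.034, 0.02, 0.095], "yaw": -1.587},
  {"offset": [-0.034, 0.02, 0.095], "yaw": -1.587},
  {"offset": [-0.034, 0.02, 0.095], "yaw": -1.587},
  {"offset": [-0.034, 0.02, 0.095], "yaw": -1.587},
  {"offset": [-0.034, 0.02, 0.095], "yaw": -1.587},
  {"offset": [-0.034, 0.02, 0.095], "yaw": -1.587},
  {"offset": [-0.034, 0.02, 0.095], "yaw": -1.587},
  {"offset": [-0.034, 0.02, 0.095], "yaw": -1.587},
  {"offset": [-0.034, 0.02, 0.095], "yaw": -1.587},
  {"offset": [-0.034, 0.02, 0.095], "yaw": -1.587},
])

```text
time_s: 9.1
eef_pos: [538.0, 7.4, 93.7]
ee_rot: [-0.693, 0.693, -0.14, 0.139]
force: [-0.4, -0.4, 0.2]
grip_width: 0.313
```

Run:
```python
from rig import ctrl
from h import *
s=ctrl.sense(); go(s,(541,7,50),-18)
w=ctrl.capture("wrist"); cv2.imwrite("pics/w12.png",w["img"][:,:,::-1])
```

```text
pos [538.    7.4  93.7] phi -22.8 -> offset [0.003, 0.0437, 0.0008] yaw -0.083 j6 0.19 F [-0.4 -0.4  0.2] t 9.1 w 26.7
```

View pics/w12.png

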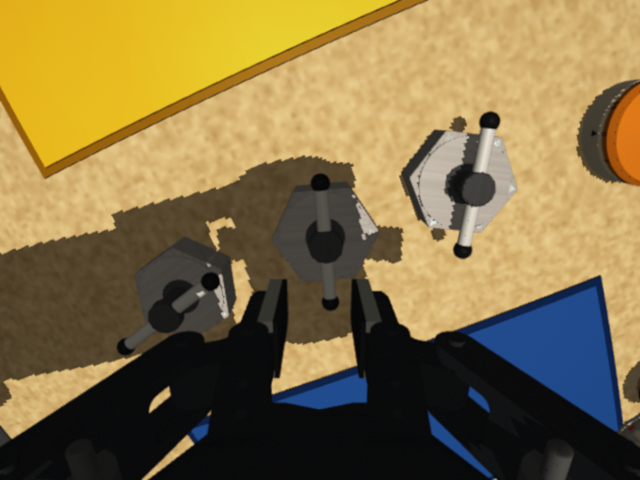

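Run:
```python
from rig import ctrl
from h import *
s=ctrl.sense();w=ctrl.capture("wrist");T=tool(s)@w["mount"]
for n,q in(("B",[(320,182),(330,303)]),("A",[(489,121),(462,250)])):
    p=at(w,q,42,T); d=p[0]-p[1]; print(n,p[:,:2].round(1).tolist(),np.hypot(*d[:2]).round(1),np.degrees(np.arctan2(d[1],d[0])).round(1),p.mean(0).round(1))
```

```text
B [[553.5, 43.4], [530.8, -28.4]] 75.4 72.5 [542.2   7.5  42. ]
A [[651.1, 40.0], [616.5, -25.9]] 74.5 62.3 [633.8   7.   42. ]
```

Emit:
jog_arm([
  {"offset": [0.004, 0.0, 0.001], "yaw": -0.09},
  {"offset": [0.004, 0.02, 0.001], "yaw": -0.09},
  {"offset": [0.004, 0.04, 0.001], "yaw": -0.09},
  {"offset": [0.004, 0.055, 0.001], "yaw": -0.09},
  {"offset": [0.004, 0.067, 0.001], "yaw": -0.09},
  {"offset": [0.004, 0.075, 0.001], "yaw": -0.09},
  {"offset": [0.004, 0.079, 0.001], "yaw": -0.09},
  {"offset": [0.004, 0.079, 0.001], "yaw": -0.09},
])

```text
time_s: 9.87
eef_pos: [541.7, 6.8, 14.9]
ee_rot: [-0.698, 0.699, -0.112, 0.11]
force: [0.4, 0.1, 0.4]
grip_width: 0.317
```

Run:
```python
from rig import ctrl
from h import *
s=ctrl.sense(); go(s,(542,7.2,14.8),-17.5-129)
w=ctrl.capture("wrist"); cv2.imwrite("pics/w13.png",w["img"][:,:,::-1])
```

```text
pos [541.7   6.8  14.9] phi -18.0 -> offset [0.0001, 0.0001, 0.0005] yaw 2.243 j6 0.11 F [0.4 0.1 0.4] t 9.87 w 27.1
```

View pics/w13.png

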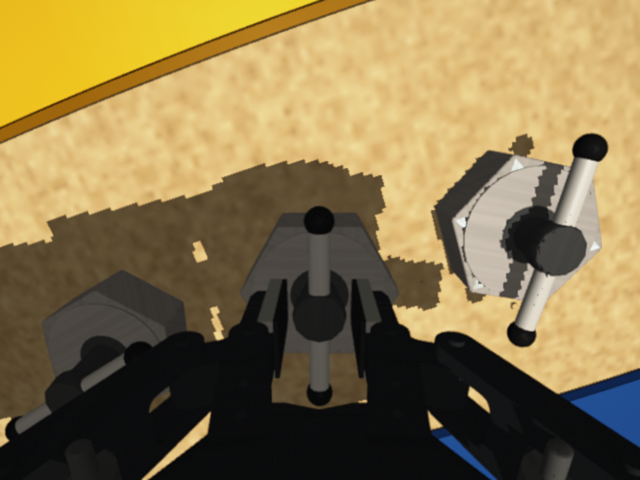

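Emit:
jog_arm([
  {"offset": [0.0, 0.0, 0.0], "yaw": 0.11},
  {"offset": [0.0, 0.0, 0.0], "yaw": 0.22},
  {"offset": [0.0, 0.0, 0.0], "yaw": 0.33},
  {"offset": [0.0, 0.0, 0.0], "yaw": 0.44},
  {"offset": [0.0, 0.0, 0.0], "yaw": 0.55},
  {"offset": [0.0, 0.0, 0.0], "yaw": 0.65},
  {"offset": [0.0, 0.0, 0.0], "yaw": 0.75},
  {"offset": [0.0, 0.0, 0.0], "yaw": 0.85},
  {"offset": [0.0, 0.0, 0.0], "yaw": 0.95},
  {"offset": [0.0, 0.0, 0.0], "yaw": 1.05},
  {"offset": [0.0, 0.0, 0.0], "yaw": 1.15},
  {"offset": [0.0, 0.0, 0.0], "yaw": 1.2},
])

```text
time_s: 10.92
eef_pos: [541.9, 6.8, 14.8]
ee_rot: [-0.512, 0.513, -0.488, 0.487]
force: [-0.5, 1.0, 0.2]
grip_width: 0.318
```

Run:
```python
from rig import ctrl
from h import *
s=ctrl.sense(); go(s,(542,7.2,14.8),-17.5-129)
w=ctrl.capture("wrist"); cv2.imwrite("pics/w14.png",w["img"][:,:,::-1])
```

```text
pos [541.9   6.8  14.8] phi -87.1 -> offset [-0.0004, -0.0, 0.0001] yaw 1.036 j6 1.32 F [-0.5  1.   0.2] t 10.92 w 27.1
```

View pics/w14.png

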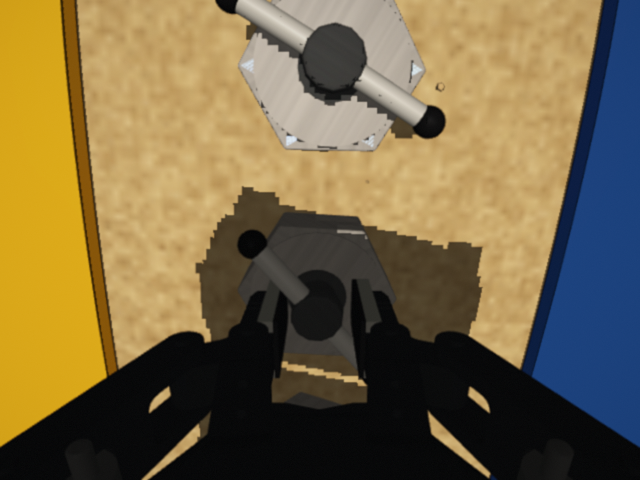

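Emit:
jog_arm([
  {"offset": [0.0, 0.0, 0.0], "yaw": 0.1},
  {"offset": [0.0, 0.0, 0.0], "yaw": 0.2},
  {"offset": [0.0, 0.0, 0.0], "yaw": 0.3},
  {"offset": [0.0, 0.0, 0.0], "yaw": 0.4},
  {"offset": [0.0, 0.0, 0.0], "yaw": 0.5},
  {"offset": [0.0, 0.0, 0.0], "yaw": 0.6},
  {"offset": [0.0, 0.0, 0.0], "yaw": 0.7},
  {"offset": [0.0, 0.0, 0.0], "yaw": 0.8},
  {"offset": [0.0, 0.0, 0.0], "yaw": 0.9},
  {"offset": [0.0, 0.0, 0.0], "yaw": 1.0},
  {"offset": [0.0, 0.0, 0.0], "yaw": 1.04},
  {"offset": [0.0, 0.0, 0.0], "yaw": 1.04},
])

```text
time_s: 11.97
eef_pos: [541.9, 7.0, 14.8]
ee_rot: [0.201, -0.203, 0.678, -0.677]
force: [-1.0, 2.0, 2.0]
grip_width: 0.315
```

Run:
```python
from rig import ctrl
from h import *
s=ctrl.sense(); go(s,(542,7.2,14.8),-17.5-129)
w=ctrl.capture("wrist"); cv2.imwrite("pics/w15.png",w["img"][:,:,::-1])
```

```text
pos [541.9   7.   14.8] phi -146.8 -> offset [-0.0002, -0.0, -0.0001] yaw -0.005 j6 2.36 F [-1.  2.  2.] t 11.97 w 26.9
```

Emit:
jog_arm([
  {"offset": [0.0, 0.0, 0.0], "yaw": -0.08},
  {"offset": [0.0, -0.03, 0.0], "yaw": -0.08},
  {"offset": [0.0, -0.07, 0.0], "yaw": -0.08},
  {"offset": [0.0, -0.1, 0.0], "yaw": -0.08},
  {"offset": [0.0, -0.1, 0.0], "yaw": -0.08},
])

```text
time_s: 12.43
eef_pos: [545.0, 6.3, 120.7]
ee_rot: [-0.233, 0.228, -0.667, 0.67]
force: [1.2, 0.3, 0.6]
grip_width: 0.32
```

Run:
```python
from rig import ctrl
from h import *
s=ctrl.sense(); go(s,(634,7,100),-28)
w=ctrl.capture("wrist"); cv2.imwrite("pics/w16.png",w["img"][:,:,::-1])
```

```text
pos [545.    6.3 120.7] phi -142.0 -> offset [-0.0704, 0.0214, 0.0541] yaw -1.989 j6 2.27 F [1.2 0.3 0.6] t 12.43 w 27.4
```

View pics/w15.png

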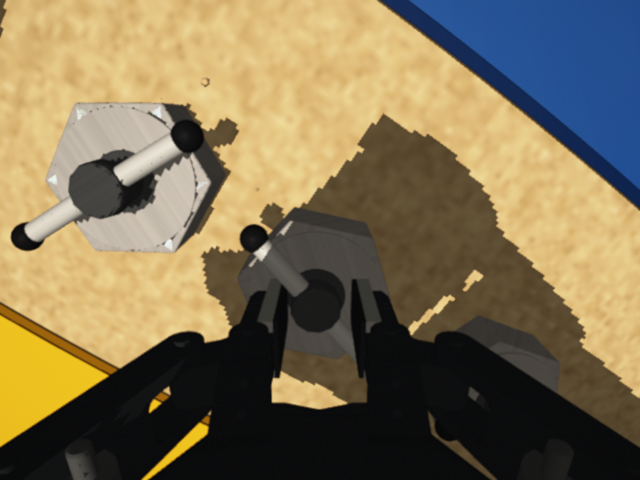

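View pics/w16.png

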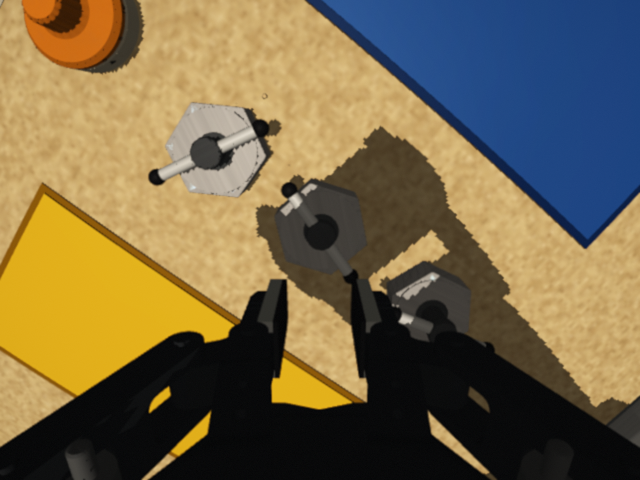

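Run:
```python
from rig import ctrl
from h import *
s=ctrl.sense();w=ctrl.capture("wrist");T=tool(s)@w["mount"]
for z in(32.6,42,51.4):
    p=at(w,[(289.5,189),(351,277)],z,T); d=p[0]-p[1]; print(z,np.hypot(*d[:2]).round(1),np.degrees(np.arctan2(d[1],d[0])).round(1),p.mean(0).round(1))
im=np.clip(w["img"].astype(float)*1.8+20,0,255).astype(np.uint8)[165:295,260:480,::-1]
cv2.imwrite("pics/z16.png",cv2.resize(im,None,fx=3.6,fy=3.6,interpolation=cv2.INTER_CUBIC))
t=ctrl.capture("top")["img"]; cv2.imwrite("pics/t16.png",cv2.resize(t[200:310,260:370,::-1],None,fx=5.4,fy=5.4,interpolation=cv2.INTER_CUBIC))
```

```text
32.6 75.0 -18.1 [541.7   5.9  32.6]
42 72.0 -18.1 [543.5   3.6  42. ]
51.4 69.1 -18.1 [545.3   1.4  51.4]
```

View pics/z16.png

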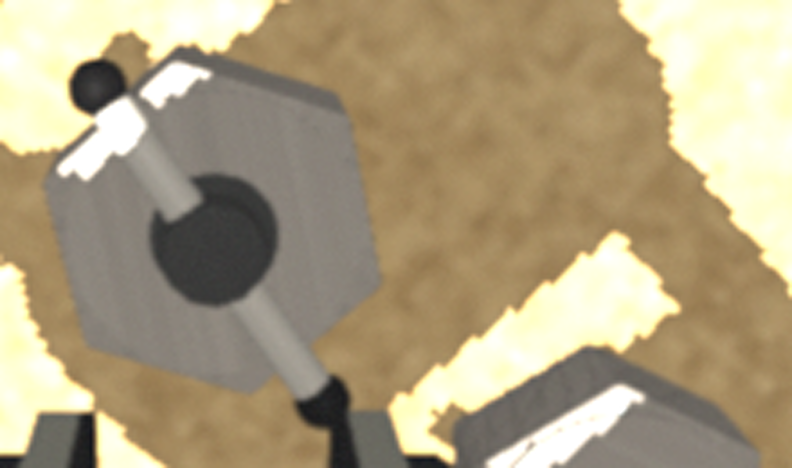

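Run:
```python
from rig import ctrl
from h import *
s=ctrl.sense();w=ctrl.capture("wrist");T=tool(s)@w["mount"]
q=np.array([(340,105),(90,345),(378,285),(45,185),(183,58),(250,392)])/3.6+[260,165]-.4
p=at(w,q,26,T)
for i in(0,2,4):
    d=p[i]-p[i+1]; print(np.hypot(*d[:2]).round(1),(np.degrees(np.arctan2(d[1],d[0]))%60).round(1),((p[i]+p[i+1])/2).round(1))
t=ctrl.capture("top")
for n,q in(("B0",[(312,215),(280,352)]),("C0",[(287,432),(315,570)])):
    p=at(t,np.array(q)/5.4+[260,200]-.4,26); d=p[0]-p[1]; print(n,np.hypot(*d[:2]).round(1),(np.degrees(np.arctan2(d[1],d[0]))%60).round(1))
```

```text
67.0 23.0 [543.1   4.7  26. ]
66.3 20.6 [541.9   5.6  26. ]
67.2 19.0 [541.8   4.4  26. ]
B0 68.3 47.2
C0 67.6 11.8
```

View pics/t16.png

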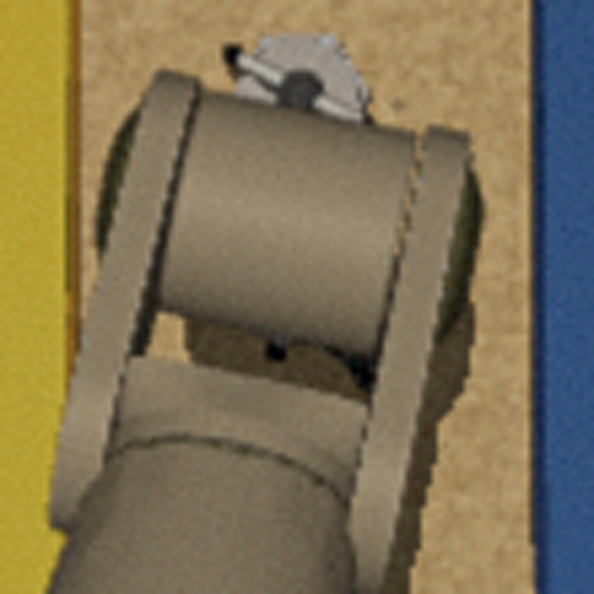

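Emit:
jog_arm([
  {"offset": [0.0, 0.02, 0.0], "yaw": -0.12},
  {"offset": [0.0, 0.02, 0.0], "yaw": -0.24},
  {"offset": [0.0, 0.02, 0.0], "yaw": -0.36},
  {"offset": [0.0, 0.02, 0.0], "yaw": -0.48},
  {"offset": [0.0, 0.02, 0.0], "yaw": -0.61},
  {"offset": [0.0, 0.02, 0.0], "yaw": -0.73},
  {"offset": [0.0, 0.02, 0.0], "yaw": -0.85},
  {"offset": [0.0, 0.02, 0.0], "yaw": -0.97},
  {"offset": [0.0, 0.02, 0.0], "yaw": -1.1},
  {"offset": [0.0, 0.02, 0.0], "yaw": -1.22},
  {"offset": [0.0, 0.02, 0.0], "yaw": -1.34},
  {"offset": [0.0, 0.02, 0.0], "yaw": -1.46},
], fingers=0.045)

```text
time_s: 13.68
eef_pos: [540.8, 7.1, 92.0]
ee_rot: [-0.617, 0.619, -0.345, 0.341]
force: [-0.0, 0.4, -0.8]
grip_width: 0.523
```

Emit:
jog_arm([
  {"offset": [0.0, 0.0, 0.0], "yaw": -0.12},
  {"offset": [0.0, 0.0, 0.0], "yaw": -0.24},
  {"offset": [0.0, 0.0, 0.0], "yaw": -0.36},
  {"offset": [0.0, 0.0, 0.0], "yaw": -0.48},
  {"offset": [0.0, 0.0, 0.0], "yaw": -0.61},
  {"offset": [0.0, 0.0, 0.0], "yaw": -0.73},
  {"offset": [0.0, 0.0, 0.0], "yaw": -0.85},
  {"offset": [0.0, 0.0, 0.0], "yaw": -0.97},
  {"offset": [0.0, 0.0, 0.0], "yaw": -1.1},
  {"offset": [0.0, 0.0, 0.0], "yaw": -1.22},
  {"offset": [0.0, 0.0, 0.0], "yaw": -1.34},
  {"offset": [0.0, 0.0, 0.0], "yaw": -1.4},
])

```text
time_s: 14.68
eef_pos: [540.1, 7.1, 90.6]
ee_rot: [0.695, -0.692, -0.135, 0.142]
force: [0.4, -0.7, 0.1]
grip_width: 0.525
```

Run:
```python
from rig import ctrl
from h import *
s=ctrl.sense(); go(s,(542,6,13),30)
w=ctrl.capture("wrist"); cv2.imwrite("pics/w17.png",w["img"][:,:,::-1])
```

```text
pos [540.1   7.1  90.6] phi 22.6 -> offset [0.0019, 0.0776, -0.0022] yaw -0.13 j6 -0.6 F [ 0.4 -0.7  0.1] t 14.68 w 44.8
```

View pics/w17.png

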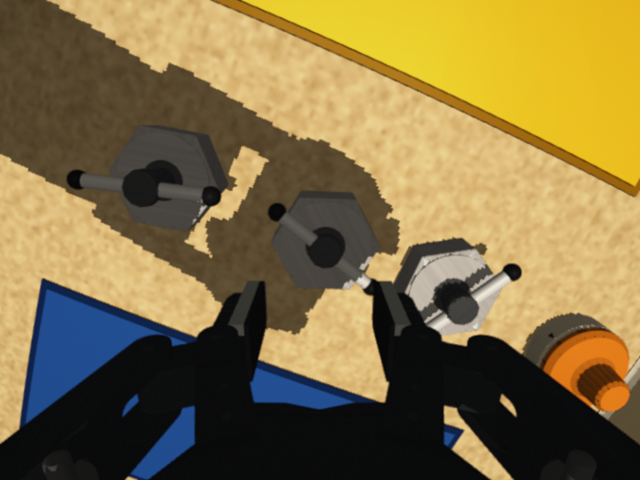

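Emit:
jog_arm([
  {"offset": [0.002, 0.0, -0.002], "yaw": -0.12},
  {"offset": [0.002, 0.02, -0.002], "yaw": -0.21},
  {"offset": [0.002, 0.04, -0.002], "yaw": -0.21},
  {"offset": [0.002, 0.055, -0.002], "yaw": -0.21},
  {"offset": [0.002, 0.066, -0.002], "yaw": -0.21},
  {"offset": [0.002, 0.074, -0.002], "yaw": -0.21},
  {"offset": [0.002, 0.077, -0.002], "yaw": -0.21},
  {"offset": [0.002, 0.077, -0.002], "yaw": -0.21},
])

```text
time_s: 15.4
eef_pos: [541.9, 6.3, 13.5]
ee_rot: [0.677, -0.673, -0.207, 0.214]
force: [-0.1, 0.6, -0.7]
grip_width: 0.529
```

Run:
```python
from rig import ctrl
from h import *
s=ctrl.sense(); go(s,(542,6,13),-11)
w=ctrl.capture("wrist"); cv2.imwrite("pics/w18.png",w["img"][:,:,::-1])
```

```text
pos [541.9   6.3  13.5] phi 34.6 -> offset [-0.0001, 0.0005, -0.0003] yaw 0.796 j6 -0.81 F [-0.1  0.6 -0.7] t 15.4 w 45.2
```

View pics/w18.png

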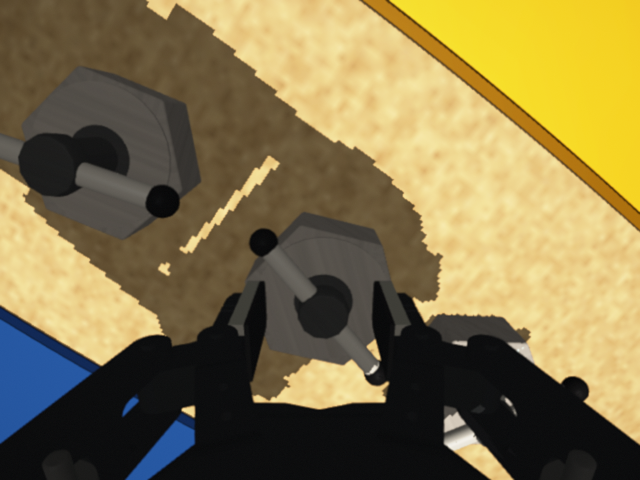

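Emit:
jog_arm([
  {"offset": [0.0, 0.0, 0.0], "yaw": 0.1},
  {"offset": [0.0, 0.0, 0.0], "yaw": 0.2},
  {"offset": [0.0, 0.0, 0.0], "yaw": 0.3},
  {"offset": [0.0, 0.0, 0.0], "yaw": 0.4},
  {"offset": [0.0, 0.0, 0.0], "yaw": 0.47},
  {"offset": [0.0, 0.0, 0.0], "yaw": 0.54},
  {"offset": [0.0, 0.0, 0.0], "yaw": 0.6},
])

```text
time_s: 16.03
eef_pos: [542.5, 6.2, 14.2]
ee_rot: [0.708, -0.707, 0.003, 0.003]
force: [0.5, 1.0, -0.1]
grip_width: 0.522
```

Run:
```python
from rig import ctrl
from h import *
s=ctrl.sense(); go(s,(542,6,13),-11)
w=ctrl.capture("wrist"); cv2.imwrite("pics/w19.png",w["img"][:,:,::-1])
```

```text
pos [542.5   6.2  14.2] phi 0.0 -> offset [-0.0005, 0.0012, -0.0002] yaw 0.192 j6 -0.2 F [ 0.5  1.  -0.1] t 16.03 w 44.6
```

View pics/w19.png

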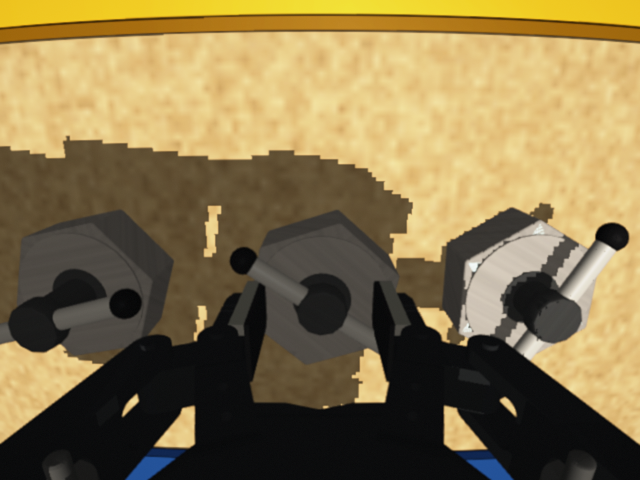

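Emit:
jog_arm([
  {"offset": [0.0, 0.001, 0.0], "yaw": 0.06},
  {"offset": [0.0, 0.001, 0.0], "yaw": 0.12},
  {"offset": [0.0, 0.001, 0.0], "yaw": 0.18},
  {"offset": [0.0, 0.001, 0.0], "yaw": 0.24},
  {"offset": [0.0, 0.001, 0.0], "yaw": 0.27},
  {"offset": [0.0, 0.001, 0.0], "yaw": 0.27},
  {"offset": [0.0, 0.0, 0.0], "yaw": 0.2},
  {"offset": [0.0, -0.03, 0.0], "yaw": 0.2},
  {"offset": [0.0, -0.07, 0.0], "yaw": 0.2},
  {"offset": [0.0, -0.09, 0.0], "yaw": 0.2},
  {"offset": [0.0, -0.09, 0.0], "yaw": 0.2},
])

```text
time_s: 17.0
eef_pos: [545.7, 5.6, 109.0]
ee_rot: [-0.703, 0.704, -0.071, 0.071]
force: [0.6, -1.1, 0.4]
grip_width: 0.526
```

Run:
```python
from rig import ctrl
from h import *
s=ctrl.sense(); go(s,(634,7,100),102)
w=ctrl.capture("wrist"); cv2.imwrite("pics/w20.png",w["img"][:,:,::-1])
im=np.clip(w["img"].astype(float)*1.8+20,0,255).astype(np.uint8)[165:365,50:500,::-1]
cv2.imwrite("pics/z20.png",cv2.resize(im,None,fx=1.75,fy=1.75,interpolation=cv2.INTER_CUBIC))
```

```text
pos [545.7   5.6 109. ] phi -11.5 -> offset [0.0863, 0.0091, 0.0189] yaw -1.981 j6 -0.0 F [ 0.6 -1.1  0.4] t 17.0 w 44.9
```

View pics/z20.png

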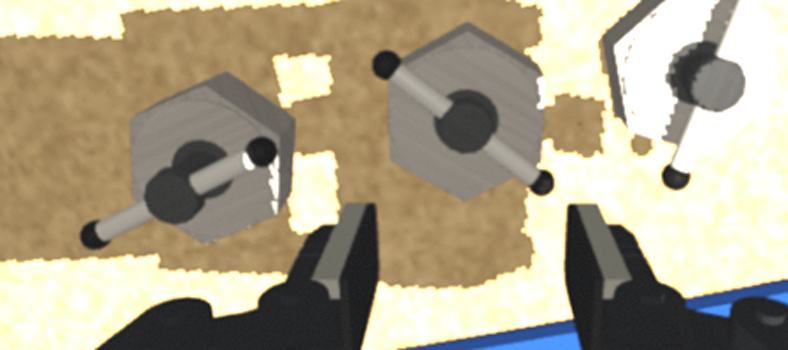

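```bash
cat >> h.py <<'E'
def hexfit(c,px,T,z=26):
    p=at(c,px,z,T)[:,:2]; best=None
    from scipy.optimize import least_squares
    def f(v):
        a=v[2]+np.arange(6)*np.pi/3; V=np.c_[v[0]+34.6*np.cos(a),v[1]+34.6*np.sin(a)]
        d=np.linalg.norm(p[:,None]-V[None],axis=2); return d.min(1)
    for a0 in np.arange(0,60,10):
        r=least_squares(f,[*p.mean(0),np.radians(a0)])
        if best is None or r.cost<best.cost: best=r
    return best.x[:2].round(1),(np.degrees(best.x[2])%60).round(1),np.sqrt(2*best.cost/len(p)).round(1)
def bar(c,px,T,zs=(32.6,42,51.4)):
    for z in zs:
        p=at(c,px,z,T); d=p[0]-p[1]; print(z,"len",np.hypot(*d[:2]).round(1),"ang",(np.degrees(np.arctan2(d[1],d[0]))).round(1),p.mean(0)[:2].round(1))
E
python3 - <<'E'
from rig import ctrl
from h import *
s=ctrl.sense();w=ctrl.capture("wrist");T=tool(s)@w["mount"]
f=lambda q:np.array(q)/1.75+[50,165]-.3
bar(w,f([(386,65),(541,182)]),T)
print("B",hexfit(w,f([(468,32),(543,77),(544,155),(465,200),(390,160),(388,87)]),T))
print("C",hexfit(w,f([(277,212),(207,243),(135,205),(131,122)]),T))
bar(w,f([(95,235),(261,151)]),T)
E
```

```text
32.6 len 72.9 ang 130.2 [542.3   6.7]
42 len 69.8 ang 130.2 [543.    9.6]
51.4 len 66.8 ang 130.2 [543.7  12.5]
B (array([542.4,   6.6]), np.float64(19.9), np.float64(2.4))
C (array([437.6,   7.7]), np.float64(14.4), np.float64(1.6))
32.6 len 80.3 ang -164.6 [426.    1.2]
42 len 77.0 ang -164.6 [431.5   4.4]
51.4 len 73.6 ang -164.6 [437.    7.5]
```

Emit:
jog_arm([
  {"offset": [0.04, 0.01, 0.01], "yaw": -0.12},
  {"offset": [0.086, 0.01, 0.019], "yaw": -0.24},
  {"offset": [0.086, 0.01, 0.019], "yaw": -0.36},
  {"offset": [0.086, 0.01, 0.019], "yaw": -0.48},
  {"offset": [0.086, 0.01, 0.019], "yaw": -0.61},
  {"offset": [0.086, 0.01, 0.019], "yaw": -0.73},
  {"offset": [0.086, 0.01, 0.019], "yaw": -0.85},
  {"offset": [0.086, 0.01, 0.019], "yaw": -0.97},
  {"offset": [0.086, 0.01, 0.019], "yaw": -1.1},
  {"offset": [0.086, 0.01, 0.019], "yaw": -1.22},
  {"offset": [0.086, 0.01, 0.019], "yaw": -1.34},
  {"offset": [0.086, 0.01, 0.019], "yaw": -1.46},
])

```text
time_s: 18.1
eef_pos: [630.6, 7.5, 92.0]
ee_rot: [0.573, -0.568, -0.416, 0.421]
force: [0.5, -0.8, 0.2]
grip_width: 0.527
```

Emit:
jog_arm([
  {"offset": [0.0, 0.0, 0.0], "yaw": -0.12},
  {"offset": [0.0, 0.0, 0.0], "yaw": -0.24},
  {"offset": [0.0, 0.0, 0.0], "yaw": -0.36},
  {"offset": [0.0, 0.0, 0.0], "yaw": -0.48},
  {"offset": [0.0, 0.0, 0.0], "yaw": -0.59},
  {"offset": [0.0, 0.0, 0.0], "yaw": -0.6},
  {"offset": [0.0, 0.0, 0.0], "yaw": -0.6},
])

```text
time_s: 18.68
eef_pos: [630.1, 7.6, 90.6]
ee_rot: [0.426, -0.418, -0.566, 0.57]
force: [0.0, 0.3, -0.3]
grip_width: 0.526
```

Run:
```python
from rig import ctrl
from h import *
s=ctrl.sense(); go(s,(634,7,13.5),106)
w=ctrl.capture("wrist"); cv2.imwrite("pics/w21.png",w["img"][:,:,::-1])
```

```text
pos [630.1   7.6  90.6] phi 106.8 -> offset [-0.0021, 0.077, -0.0045] yaw 0.014 j6 -2.04 F [ 0.   0.3 -0.3] t 18.68 w 44.9
```

View pics/w21.png

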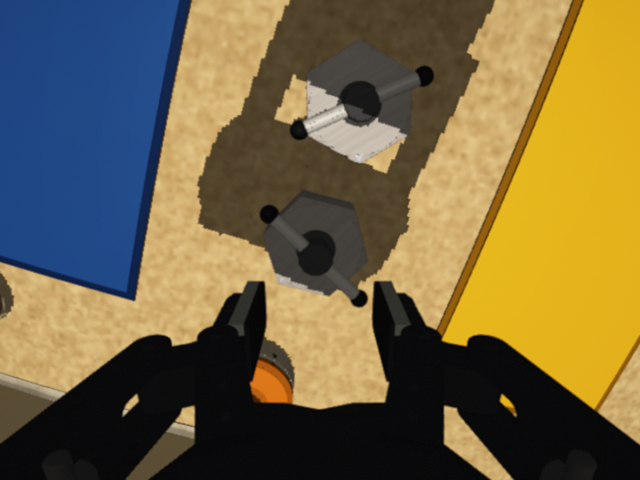

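Run:
```python
from rig import ctrl
from h import *
s=ctrl.sense();w=ctrl.capture("wrist");T=tool(s)@w["mount"]
bar(w,[(269,214),(359,299)],T); bar(w,[(425,75),(299,130)],T)
im=np.clip(w["img"].astype(float)*1.8+20,0,255).astype(np.uint8)[165:320,230:420,::-1]
cv2.imwrite("pics/z21.png",cv2.resize(im,None,fx=3.6,fy=3.6,interpolation=cv2.INTER_CUBIC))
go(s,(634,6,13.5),106)
```

```text
32.6 len 78.1 ang -118.4 [637.6   7.6]
42 len 74.6 ang -118.4 [634.3   6.6]
51.4 len 71.2 ang -118.4 [630.9   5.7]
32.6 len 74.9 ang 130.0 [543.5   5.6]
42 len 71.6 ang 130.0 [544.3   4.8]
51.4 len 68.2 ang 130.0 [545.2   3.9]
pos [630.2   7.6  90.9] phi 106.7 -> offset [-0.003, 0.0773, -0.004] yaw 0.013 j6 -2.04 F [-0.3 -0.1  0.3] t 18.73 w 45.2
```

View pics/z21.png

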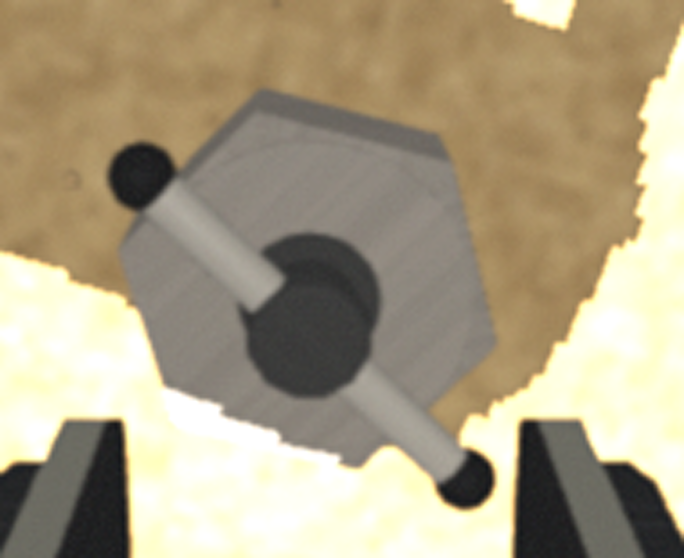

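Emit:
jog_arm([
  {"offset": [-0.002, 0.0, -0.004], "yaw": -0.05},
  {"offset": [-0.002, 0.02, -0.004], "yaw": -0.05},
  {"offset": [-0.002, 0.04, -0.004], "yaw": -0.05},
  {"offset": [-0.002, 0.055, -0.004], "yaw": -0.05},
  {"offset": [-0.002, 0.066, -0.004], "yaw": -0.05},
  {"offset": [-0.002, 0.074, -0.004], "yaw": -0.05},
  {"offset": [-0.002, 0.077, -0.004], "yaw": -0.05},
  {"offset": [-0.002, 0.077, -0.004], "yaw": -0.05},
])

```text
time_s: 19.45
eef_pos: [633.8, 6.9, 13.9]
ee_rot: [0.411, -0.404, -0.576, 0.58]
force: [0.2, 0.8, 0.6]
grip_width: 0.523
```

Run:
```python
from rig import ctrl
from h import *
s=ctrl.sense(); go(s,(634,6.5,13),7.6)
w=ctrl.capture("wrist"); cv2.imwrite("pics/w22.png",w["img"][:,:,::-1])
```

```text
pos [633.8   6.9  13.9] phi 109.6 -> offset [-0.0004, 0.0009, -0.0001] yaw 1.78 j6 -2.09 F [0.2 0.8 0.6] t 19.45 w 44.7
```

View pics/w22.png

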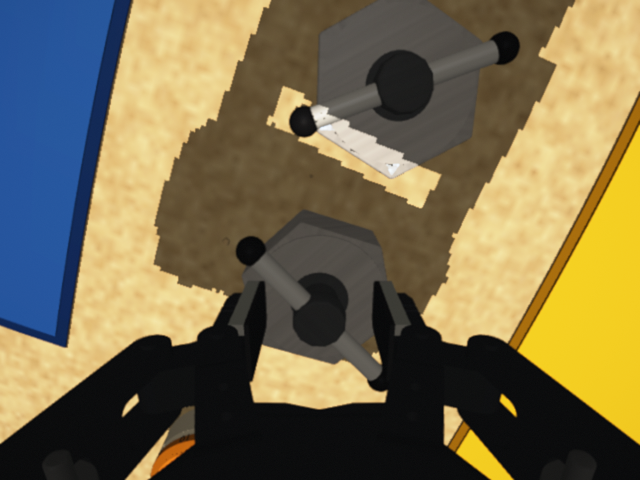

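Rotate in two halves.

Emit:
jog_arm([
  {"offset": [0.0, 0.0, 0.0], "yaw": 0.1},
  {"offset": [0.0, 0.0, 0.0], "yaw": 0.18},
  {"offset": [0.0, 0.0, 0.0], "yaw": 0.26},
  {"offset": [0.0, 0.0, 0.0], "yaw": 0.34},
  {"offset": [0.0, 0.0, 0.0], "yaw": 0.42},
  {"offset": [0.0, 0.0, 0.0], "yaw": 0.5},
  {"offset": [0.0, 0.0, 0.0], "yaw": 0.58},
  {"offset": [0.0, 0.0, 0.0], "yaw": 0.66},
  {"offset": [0.0, 0.0, 0.0], "yaw": 0.74},
  {"offset": [0.0, 0.0, 0.0], "yaw": 0.82},
  {"offset": [0.0, 0.0, 0.0], "yaw": 0.9},
  {"offset": [0.0, 0.0, 0.0], "yaw": 0.95},
])

```text
time_s: 20.5
eef_pos: [634.5, 6.9, 15.5]
ee_rot: [0.629, -0.625, -0.323, 0.329]
force: [-1.1, 0.2, -0.3]
grip_width: 0.532
```

Run:
```python
from rig import ctrl
from h import *
s=ctrl.sense(); go(s,(634,6.5,13.5),7.6)
w=ctrl.capture("wrist"); cv2.imwrite("pics/w23.png",w["img"][:,:,::-1])
```

```text
pos [634.5   6.9  15.5] phi 54.9 -> offset [-0.0007, 0.002, 0.0002] yaw 0.826 j6 -1.13 F [-1.1  0.2 -0.3] t 20.5 w 45.4
```

View pics/w23.png

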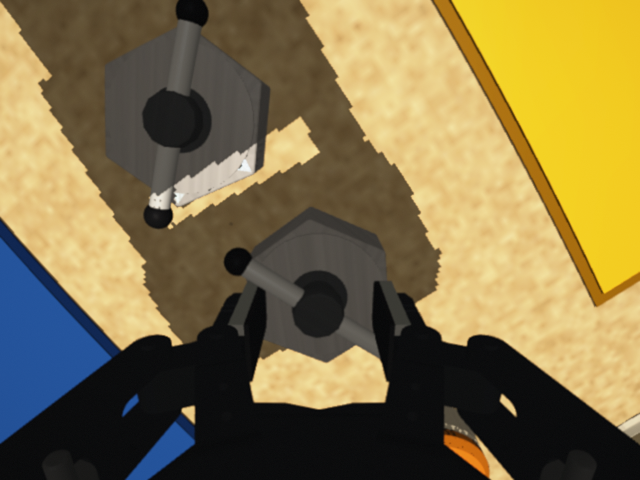

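Emit:
jog_arm([
  {"offset": [0.0, 0.001, 0.0], "yaw": 0.08},
  {"offset": [0.0, 0.002, 0.0], "yaw": 0.16},
  {"offset": [0.0, 0.002, 0.0], "yaw": 0.24},
  {"offset": [0.0, 0.002, 0.0], "yaw": 0.32},
  {"offset": [0.0, 0.002, 0.0], "yaw": 0.4},
  {"offset": [0.0, 0.002, 0.0], "yaw": 0.48},
  {"offset": [0.0, 0.002, 0.0], "yaw": 0.56},
  {"offset": [0.0, 0.002, 0.0], "yaw": 0.64},
  {"offset": [0.0, 0.002, 0.0], "yaw": 0.72},
  {"offset": [0.0, 0.002, 0.0], "yaw": 0.78},
  {"offset": [0.0, 0.002, 0.0], "yaw": 0.83},
  {"offset": [0.0, 0.002, 0.0], "yaw": 0.83},
])

```text
time_s: 21.55
eef_pos: [634.9, 6.7, 14.2]
ee_rot: [0.706, -0.705, -0.042, 0.048]
force: [-0.2, -1.0, 0.1]
grip_width: 0.527
```

Emit:
jog_arm([
  {"offset": [0.0, 0.0, 0.0], "yaw": -0.08},
  {"offset": [0.0, -0.03, 0.0], "yaw": -0.08},
  {"offset": [0.0, -0.07, 0.0], "yaw": -0.08},
  {"offset": [0.0, -0.1, 0.0], "yaw": -0.08},
  {"offset": [0.0, -0.1, 0.0], "yaw": -0.08},
])

```text
time_s: 21.97
eef_pos: [638.9, 6.2, 121.9]
ee_rot: [-0.703, 0.704, 0.075, -0.072]
force: [0.7, -0.1, 0.6]
grip_width: 0.527
```

Run:
```python
from rig import ctrl
from h import *
s=ctrl.sense(); go(s,(634,7,100),102)
w=ctrl.capture("wrist"); cv2.imwrite("pics/w24.png",w["img"][:,:,::-1])
im=np.clip(w["img"].astype(float)*1.8+20,0,255).astype(np.uint8)[165:365,50:500,::-1]
cv2.imwrite("pics/z24.png",cv2.resize(im,None,fx=1.75,fy=1.75,interpolation=cv2.INTER_CUBIC))
```

```text
pos [638.9   6.2 121.9] phi 12.0 -> offset [-0.0047, 0.0219, 0.0018] yaw -1.571 j6 -0.38 F [ 0.7 -0.1  0.6] t 21.97 w 45.0
```

View pics/z24.png

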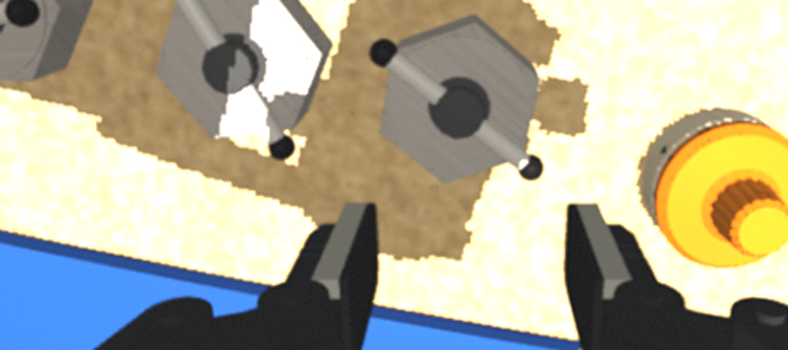

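Run:
```python
from rig import ctrl
from h import *
s=ctrl.sense();w=ctrl.capture("wrist");T=tool(s)@w["mount"]
f=lambda q:np.array(q)/1.75+[50,165]-.3
bar(w,f([(383,53),(531,167)]),T)
print("A",hexfit(w,f([(469,25),(536,80),(523,158),(448,183),(380,132),(393,53)]),T))
# initial A from z21 not reprojectable w/o pose; use recorded pose
import copy
T0=np.eye(4);a=np.radians(106.7);T0[:3,:3]=np.c_[[np.cos(a),np.sin(a),0],[0,0,-1],[-np.sin(a),np.cos(a),0]];T0[:3,3]=[630.2,7.6,90.8]
g=np.array([(265,112),(445,160),(493,345),(355,465),(163,385),(122,255)])/3.6+[230,165]-.4
print("A0",hexfit(w,g,T0@w["mount"]))
```

```text
32.6 len 73.1 ang 153.2 [632.3   7.6]
42 len 70.2 ang 153.2 [631.9  10.3]
51.4 len 67.3 ang 153.2 [631.5  13.1]
A (array([631.9,   7.5]), np.float64(32.5), np.float64(1.9))
A0 (array([633.4,   5.8]), np.float64(29.8), np.float64(3.2))
```

Emit:
jog_arm([
  {"offset": [-0.006, 0.02, 0.002], "yaw": -0.12},
  {"offset": [-0.006, 0.04, 0.002], "yaw": -0.24},
  {"offset": [-0.006, 0.04, 0.002], "yaw": -0.36},
  {"offset": [-0.006, 0.04, 0.002], "yaw": -0.48},
  {"offset": [-0.006, 0.04, 0.002], "yaw": -0.6},
  {"offset": [-0.006, 0.04, 0.002], "yaw": -0.72},
  {"offset": [-0.006, 0.04, 0.002], "yaw": -0.84},
  {"offset": [-0.006, 0.04, 0.002], "yaw": -0.88},
  {"offset": [-0.006, 0.04, 0.002], "yaw": -0.88},
], fingers=0.0854)

```text
time_s: 22.82
eef_pos: [629.2, 7.4, 74.5]
ee_rot: [0.606, -0.603, -0.365, 0.369]
force: [-0.2, -0.5, -0.0]
grip_width: 1.002
```

Run:
```python
from rig import ctrl
from h import *
s=ctrl.sense(); go(s,(633,7,30),62.5)
w=ctrl.capture("wrist"); cv2.imwrite("pics/w25.png",w["img"][:,:,::-1])
for P in ([0,-56,40],[0,-56,38],[0,-56,-40],[30,-56,40]): print(proj(w,[P],w["mount"]).round(0))
```

```text
pos [629.2   7.4  74.5] phi 62.5 -> offset [0.0015, 0.0445, -0.0039] yaw 0.0 j6 -1.26 F [-0.2 -0.5 -0. ] t 22.82 w 85.5
[[320. 243.]]
[[320. 250.]]
[[320. 460.]]
[[428. 243.]]
```

View pics/w25.png

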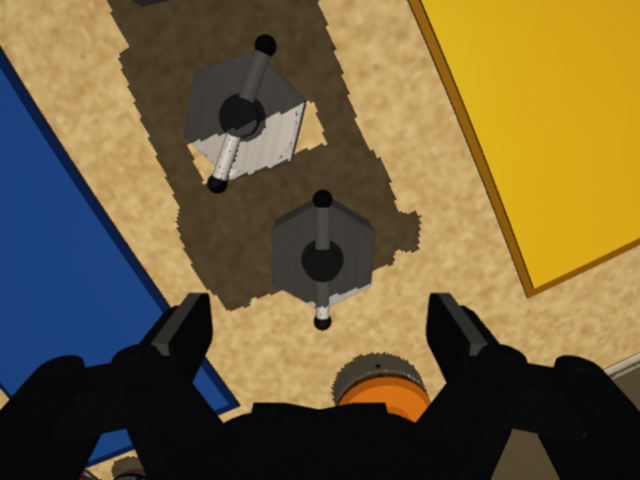

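Emit:
jog_arm([
  {"offset": [0.0015, 0.02, -0.004], "yaw": 0.0},
  {"offset": [0.0015, 0.04, -0.004], "yaw": 0.0},
  {"offset": [0.0015, 0.055, -0.004], "yaw": 0.0},
  {"offset": [0.0015, 0.065, -0.004], "yaw": 0.0},
  {"offset": [0.0015, 0.072, -0.004], "yaw": 0.0},
  {"offset": [0.0015, 0.074, -0.004], "yaw": 0.0},
  {"offset": [0.0015, 0.074, -0.004], "yaw": 0.0},
])

```text
time_s: 23.45
eef_pos: [633.1, 6.9, 0.6]
ee_rot: [0.607, -0.603, -0.364, 0.368]
force: [0.6, 0.4, -0.5]
grip_width: 1.001
```

```bash
python3 look.py w26
python3 - <<'E'
from rig import ctrl
from h import *
go(ctrl.sense(),(633,7,-10),62.5)
E
```

```text
pos [6.331e+02 6.900e+00 6.000e-01] phi 62.3 -> offset [-0.0916, -0.048, 0.1738] yaw 0.896 j6 -1.26 F [ 0.6  0.4 -0.5] t 23.45 w 85.5
pos [633.5   6.9   1.5] phi 62.3 -> offset [-0.0001, 0.0115, 0.0004] yaw -0.003 j6 -1.26 F [ 0.1 -1.3  0.4] t 23.55 w 85.3
```

View pics/w26.png

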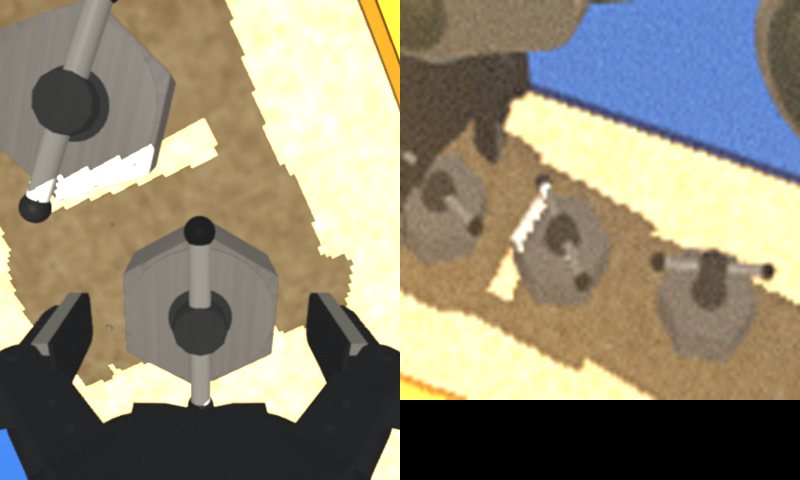

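Emit:
jog_arm([
  {"offset": [0.0, 0.004, 0.0], "yaw": 0.0},
  {"offset": [0.0, 0.007, 0.0], "yaw": 0.0},
  {"offset": [0.0, 0.01, 0.0], "yaw": 0.0},
  {"offset": [0.0, 0.011, 0.0], "yaw": 0.0},
])

```text
time_s: 23.88
eef_pos: [633.2, 6.9, -10.0]
ee_rot: [0.606, -0.604, -0.364, 0.368]
force: [-0.9, 0.0, -0.6]
grip_width: 1.004
```

Run:
```python
from rig import ctrl
from h import *
go(ctrl.sense(),(633,7,-10),62.5)
w=ctrl.capture("wrist"); cv2.imwrite("pics/w27.png",w["img"][:,:,::-1])
```

```text
pos [633.2   6.9 -10. ] phi 62.3 -> offset [-0.0, -0.0, 0.0002] yaw -0.003 j6 -1.26 F [-0.9  0.  -0.6] t 23.88 w 85.7
```

View pics/w27.png

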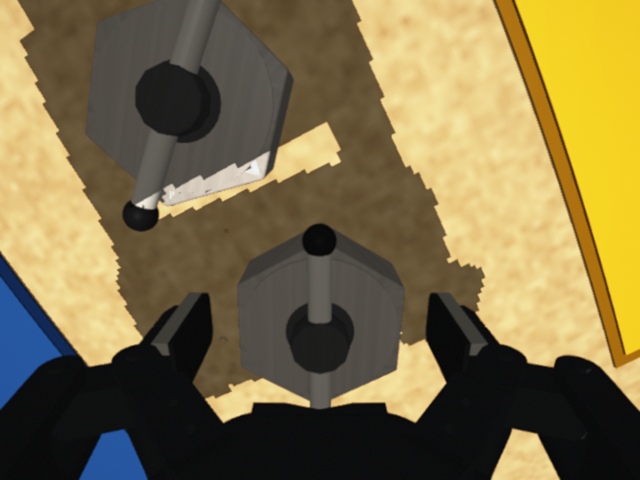

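Emit:
jog_arm([
  {"offset": [0.0, 0.0, 0.0], "yaw": 0.0},
  {"offset": [0.0, 0.0, 0.0], "yaw": 0.0},
  {"offset": [0.0, 0.0, 0.0], "yaw": 0.0},
  {"offset": [0.0, 0.0, 0.0], "yaw": 0.0},
  {"offset": [0.0, 0.0, 0.0], "yaw": 0.0},
  {"offset": [0.0, 0.0, 0.0], "yaw": 0.0},
], fingers=0.05, grip_force=20)

```text
time_s: 24.43
eef_pos: [633.3, 7.0, -9.9]
ee_rot: [0.606, -0.604, -0.364, 0.368]
force: [0.9, 0.7, 1.1]
grip_width: 0.693
```

Run:
```python
from rig import ctrl
from h import *
s=ctrl.sense();go(s,(633,-185,-10),62.5)
w=ctrl.capture("wrist"); cv2.imwrite("pics/w28.png",w["img"][:,:,::-1])
```

```text
pos [633.3   7.   -9.9] phi 62.3 -> offset [-0.1702, -0.0, -0.0888] yaw -0.003 j6 -1.26 F [0.9 0.7 1.1] t 24.43 w 59.2
```

View pics/w28.png

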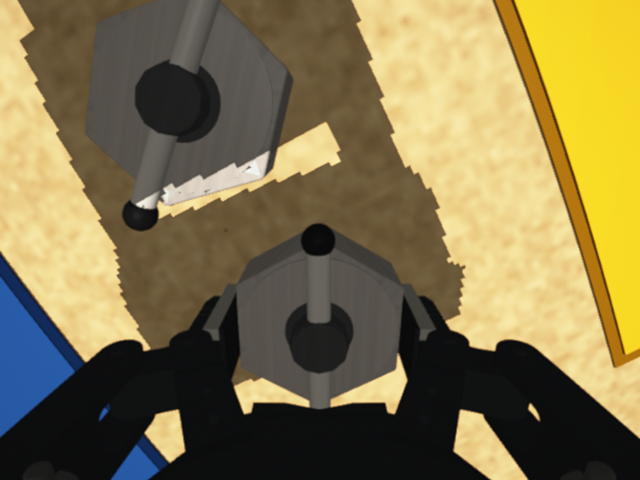

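Emit:
jog_arm([
  {"offset": [-0.007, 0.0, -0.0037], "yaw": 0.0},
  {"offset": [-0.018, 0.0, -0.0094], "yaw": 0.0},
  {"offset": [-0.032, 0.0, -0.0167], "yaw": 0.0},
  {"offset": [-0.046, 0.0, -0.024], "yaw": 0.0},
])

```text
time_s: 24.82
eef_pos: [633.1, -45.7, -9.9]
ee_rot: [0.606, -0.603, -0.364, 0.368]
force: [0.9, 3.8, 1.9]
grip_width: 0.701
```

Run:
```python
from rig import ctrl
from h import *
s=ctrl.sense();go(s,(633,-185,-10),62.5)
w=ctrl.capture("wrist"); cv2.imwrite("pics/w29.png",w["img"][:,:,::-1])
```

```text
pos [633.1 -45.7  -9.9] phi 62.4 -> offset [-0.1235, -0.0001, -0.0645] yaw -0.002 j6 -1.34 F [0.9 3.8 1.9] t 24.82 w 59.9
```

View pics/w29.png

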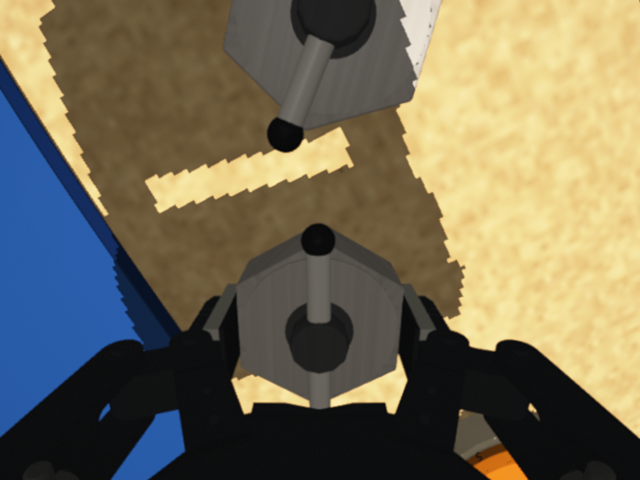

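Emit:
jog_arm([
  {"offset": [-0.014, 0.0, -0.0073], "yaw": 0.0},
  {"offset": [-0.028, 0.0, -0.0147], "yaw": 0.0},
  {"offset": [-0.042, 0.0, -0.022], "yaw": 0.0},
  {"offset": [-0.056, 0.0, -0.0293], "yaw": 0.0},
  {"offset": [-0.07, 0.0, -0.0366], "yaw": 0.0},
  {"offset": [-0.084, 0.0, -0.044], "yaw": 0.0},
  {"offset": [-0.098, 0.0, -0.0513], "yaw": 0.0},
  {"offset": [-0.112, 0.0, -0.0586], "yaw": 0.0},
  {"offset": [-0.122, 0.0, -0.064], "yaw": 0.0},
  {"offset": [-0.128, 0.0, -0.067], "yaw": 0.0},
  {"offset": [-0.128, 0.0, -0.067], "yaw": 0.0},
])

```text
time_s: 25.78
eef_pos: [632.8, -195.9, -9.9]
ee_rot: [0.606, -0.605, -0.363, 0.367]
force: [0.9, -2.9, 1.2]
grip_width: 0.699
```

Run:
```python
from rig import ctrl
from h import *
s=ctrl.sense();go(s,(633,-190,-10),62.5)
```

```text
pos [ 632.8 -195.9   -9.9] phi 62.1 -> offset [0.0054, 0.0001, 0.0026] yaw -0.006 j6 -1.56 F [ 0.9 -2.9  1.2] t 25.78 w 59.7
```

Emit:
jog_arm([
  {"offset": [0.0, 0.0, 0.0], "yaw": 0.0},
  {"offset": [0.0, 0.0, 0.0], "yaw": 0.0},
  {"offset": [0.0, 0.0, 0.0], "yaw": 0.0},
  {"offset": [0.0, 0.0, 0.0], "yaw": 0.0},
  {"offset": [0.0, -0.02, 0.0], "yaw": 0.0},
  {"offset": [0.0, -0.05, 0.0], "yaw": 0.0},
  {"offset": [0.0, -0.09, 0.0], "yaw": 0.0},
  {"offset": [0.0, -0.11, 0.0], "yaw": 0.0},
], fingers=0.0854)

```text
time_s: 26.45
eef_pos: [634.6, -195.8, 104.7]
ee_rot: [-0.604, 0.607, 0.364, -0.366]
force: [0.6, -1.6, 0.1]
grip_width: 0.996
```

Run:
```python
from rig import ctrl
from h import *
s=ctrl.sense();go(s,(542,6.5,70),50)
w=ctrl.capture("wrist"); cv2.imwrite("pics/w30.png",w["img"][:,:,::-1])
w=ctrl.capture("top"); cv2.imwrite("pics/t30.png",w["img"][140:400,120:540,::-1])
```

```text
pos [ 634.6 -195.8  104.7] phi 62.2 -> offset [0.1359, 0.0339, 0.1764] yaw 0.213 j6 -1.56 F [ 0.6 -1.6  0.1] t 26.45 w 85.1
```

View pics/w30.png

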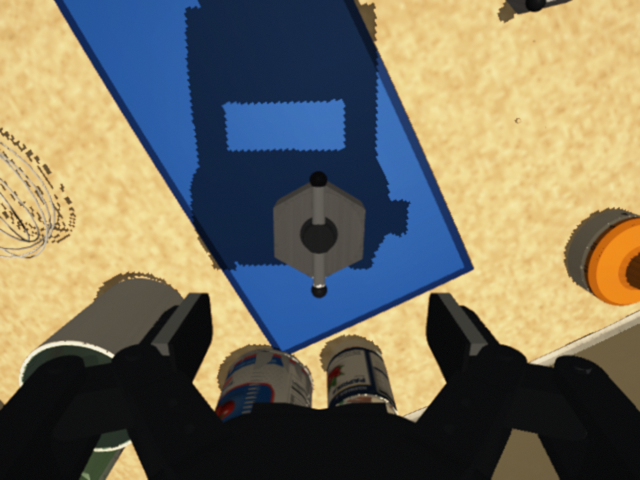

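View pics/t30.png

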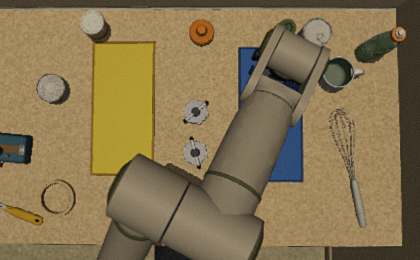

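Emit:
jog_arm([
  {"offset": [0.02, 0.0, 0.026], "yaw": 0.03},
  {"offset": [0.048, 0.0, 0.062], "yaw": 0.08},
  {"offset": [0.075, 0.01, 0.098], "yaw": 0.12},
  {"offset": [0.1, 0.02, 0.13], "yaw": 0.16},
  {"offset": [0.12, 0.03, 0.156], "yaw": 0.2},
  {"offset": [0.132, 0.03, 0.171], "yaw": 0.213},
  {"offset": [0.136, 0.03, 0.176], "yaw": 0.213},
  {"offset": [0.136, 0.03, 0.176], "yaw": 0.213},
])

```text
time_s: 27.22
eef_pos: [542.5, 7.4, 73.2]
ee_rot: [-0.639, 0.642, 0.299, -0.3]
force: [-0.2, -0.7, 0.6]
grip_width: 1.001
```

Run:
```python
from rig import ctrl
from h import *
s=ctrl.sense();go(s,(542,6.5,-10),50)
w=ctrl.capture("wrist"); cv2.imwrite("pics/w31.png",w["img"][:,:,::-1])
T=tool(s)@w["mount"]; np.save("T31.npy",T)
im=np.clip(w["img"].astype(float)*1.8+20,0,255).astype(np.uint8)[150:350,220:440,::-1]
cv2.imwrite("pics/z31.png",cv2.resize(im,None,fx=3,fy=3,interpolation=cv2.INTER_CUBIC))
```

```text
pos [542.5   7.4  73.2] phi 50.1 -> offset [-0.0007, 0.0832, 0.0002] yaw 0.002 j6 -1.07 F [-0.2 -0.7  0.6] t 27.22 w 85.4
```

View pics/z31.png

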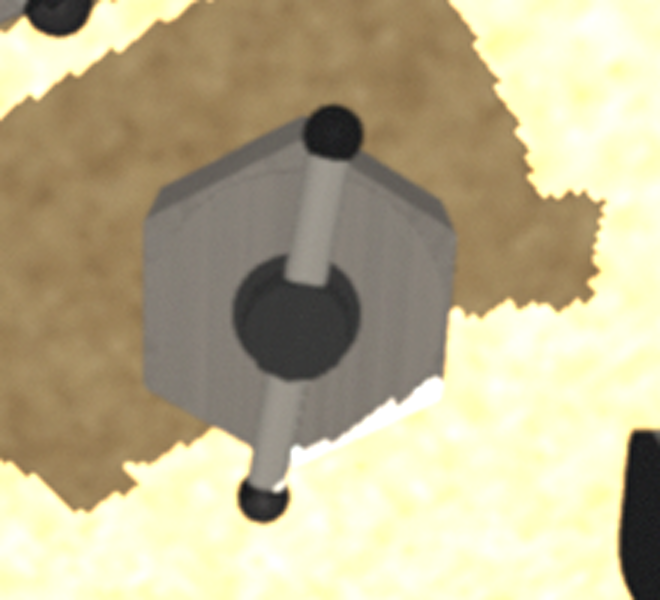

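Run:
```python
import cv2,numpy as np
def cl(i): return np.clip(i.astype(float)*1.8+20,0,255).astype(np.uint8)
a=cv2.imread("pics/w12.png")[165:295,255:395]; b=cv2.imread("pics/w17.png")[165:305,255:395]
a=cv2.resize(cl(a),None,fx=4,fy=4,interpolation=2)[:520,:400*2]
cv2.imwrite("pics/z12.png",a)
```

```text
(no output)
```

View pics/z12.png

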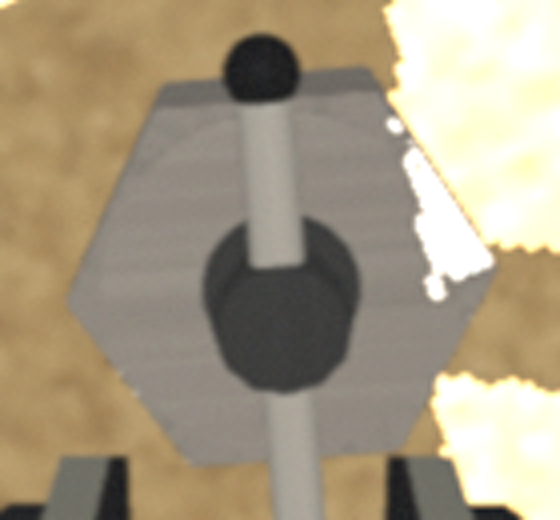

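Run:
```python
from rig import ctrl
from h import *
w=ctrl.capture("wrist"); s=ctrl.sense()
def TT(q,p): return tool({"ee_rot":q,"eef_pos":np.array(p)})@w["mount"]
T=TT([-0.693,0.693,-0.14,0.139],[538,7.4,93.7])
print("B0",hexfit(w,np.array([(160,107),(380,92),(495,265),(403,447),(193,463),(68,300)])/4+[255,165]-.4,T)); bar(w,[(320,182),(330,303)],T,[42])
T=np.load("T31.npy")
print("B1",hexfit(w,np.array([(145,215),(143,385),(443,385),(457,235)])/3+[220,150]-.4,T)); bar(w,np.array([(333,132),(263,498)])/3+[220,150]-.4,T,[30,31,32.6,34])
T=TT([0.573,-0.568,-0.416,0.421],[630.6,7.5,92.0])
print(s["time_s"])
```

```text
B0 (array([542.5,   9.1]), np.float64(42.0), np.float64(0.9))
42 len 75.3 ang 72.1 [541.8   8. ]
B1 (array([542.4,   6.5]), np.float64(18.2), np.float64(1.4))
30 len 75.4 ang 130.0 [544.   5.]
31 len 75.0 ang 130.0 [543.7   5.3]
32.6 len 74.4 ang 130.0 [543.2   5.7]
34 len 73.8 ang 130.0 [542.8   6. ]
27.3167
```

Emit:
jog_arm([
  {"offset": [-0.0005, 0.015, 0.0], "yaw": 0.02},
  {"offset": [-0.0005, 0.035, 0.0], "yaw": 0.025},
  {"offset": [-0.0005, 0.055, 0.0], "yaw": 0.025},
  {"offset": [-0.0005, 0.07, 0.0], "yaw": 0.025},
  {"offset": [-0.0005, 0.079, 0.0], "yaw": 0.025},
  {"offset": [-0.0005, 0.083, 0.0], "yaw": 0.025},
  {"offset": [-0.0005, 0.083, 0.0], "yaw": 0.025},
])

```text
time_s: 27.9
eef_pos: [543.7, 3.7, -9.8]
ee_rot: [-0.643, 0.647, 0.29, -0.291]
force: [0.4, 0.1, 0.3]
grip_width: 0.997
```

Run:
```python
from rig import ctrl
from h import *
s=ctrl.sense();go(s,(542,-195,-10),48.5)
w=ctrl.capture("wrist"); cv2.imwrite("pics/w32.png",w["img"][:,:,::-1])
```

```text
pos [543.7   3.7  -9.8] phi 48.5 -> offset [-0.15, 0.0014, -0.1304] yaw 0.0 j6 -1.05 F [0.4 0.1 0.3] t 27.9 w 85.1
```

View pics/w32.png

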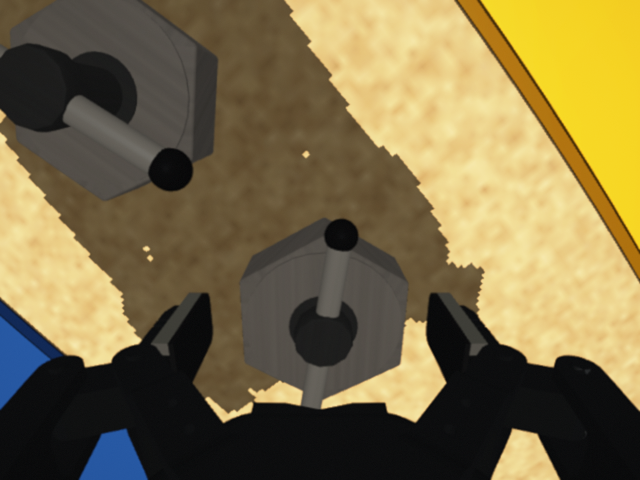

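Emit:
jog_arm([
  {"offset": [0.0, 0.0, 0.002], "yaw": 0.0},
  {"offset": [0.0, 0.0, 0.002], "yaw": 0.0},
  {"offset": [0.0, 0.0, 0.002], "yaw": 0.0},
  {"offset": [0.0, 0.0, 0.002], "yaw": 0.0},
  {"offset": [0.0, 0.0, 0.002], "yaw": 0.0},
  {"offset": [0.0, 0.0, 0.002], "yaw": 0.0},
], fingers=0.05)

```text
time_s: 28.45
eef_pos: [543.2, 5.1, -8.1]
ee_rot: [-0.642, 0.647, 0.291, -0.29]
force: [-1.1, 0.8, 6.4]
grip_width: 0.696
```

Run:
```python
from rig import ctrl
from h import *
s=ctrl.sense();go(s,(542,-193,-10),48.5)
w=ctrl.capture("wrist"); cv2.imwrite("pics/w33.png",w["img"][:,:,::-1])
```

```text
pos [543.2   5.1  -8.1] phi 48.5 -> offset [-0.1492, 0.0032, -0.1303] yaw 0.0 j6 -1.05 F [-1.1  0.8  6.4] t 28.45 w 59.5
```

View pics/w33.png

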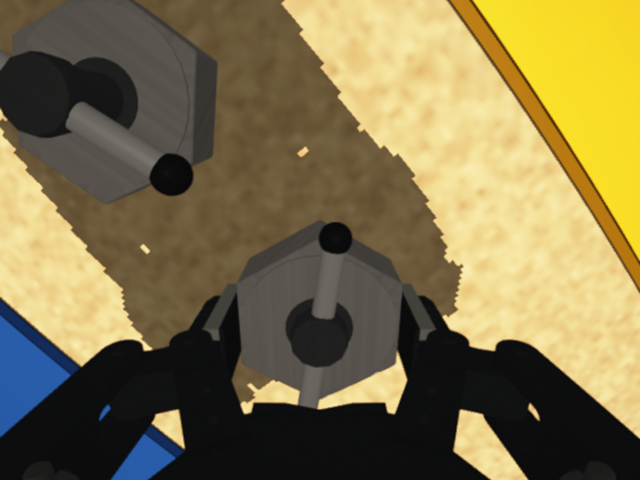

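Emit:
jog_arm([
  {"offset": [-0.006, 0.0, -0.0052], "yaw": 0.0},
  {"offset": [-0.016, 0.0002, -0.014], "yaw": 0.0},
  {"offset": [-0.028, 0.0003, -0.0245], "yaw": 0.0},
  {"offset": [-0.04, 0.0004, -0.035], "yaw": 0.0},
  {"offset": [-0.053, 0.0005, -0.0463], "yaw": 0.0},
  {"offset": [-0.066, 0.0006, -0.0576], "yaw": 0.0},
  {"offset": [-0.079, 0.0007, -0.069], "yaw": 0.0},
  {"offset": [-0.092, 0.0008, -0.0803], "yaw": 0.0},
  {"offset": [-0.105, 0.001, -0.0917], "yaw": 0.0},
  {"offset": [-0.118, 0.001, -0.103], "yaw": 0.0},
  {"offset": [-0.131, 0.0012, -0.1144], "yaw": 0.0},
  {"offset": [-0.138, 0.0013, -0.1205], "yaw": 0.0},
])

```text
time_s: 29.5
eef_pos: [541.8, -180.5, -8.1]
ee_rot: [-0.642, 0.648, 0.291, -0.289]
force: [0.4, 4.2, 4.3]
grip_width: 0.697
```

Run:
```python
from rig import ctrl
from h import *
s=ctrl.sense();go(s,(542,-193,-9),48.5)
w=ctrl.capture("wrist"); cv2.imwrite("pics/w34.png",w["img"][:,:,::-1])
```

```text
pos [ 541.8 -180.5   -8.1] phi 48.4 -> offset [-0.0092, 0.001, -0.0085] yaw -0.001 j6 -1.37 F [0.4 4.2 4.3] t 29.5 w 59.5
```

View pics/w34.png

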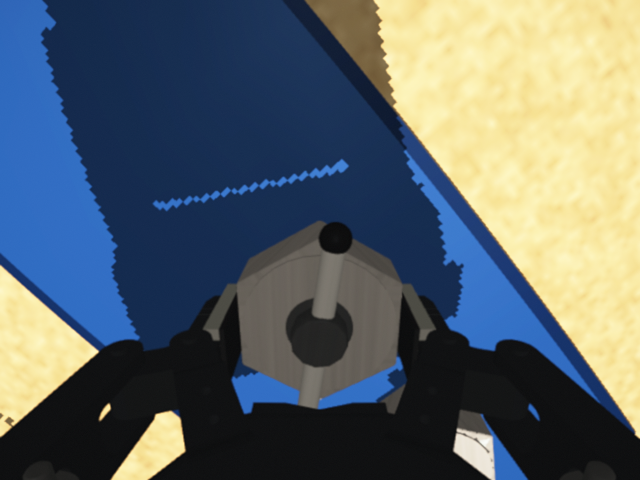

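Emit:
jog_arm([
  {"offset": [-0.004, 0.0, -0.0035], "yaw": 0.0},
  {"offset": [-0.006, 0.0, -0.0055], "yaw": 0.0},
  {"offset": [-0.006, 0.0, -0.0055], "yaw": 0.0},
])

```text
time_s: 29.8
eef_pos: [541.9, -190.3, -8.0]
ee_rot: [-0.642, 0.648, 0.29, -0.289]
force: [-0.7, -2.3, -0.2]
grip_width: 0.698
```

Emit:
jog_arm([
  {"offset": [0.0, 0.0, 0.0], "yaw": 0.0},
  {"offset": [0.0, 0.0, 0.0], "yaw": 0.0},
  {"offset": [0.0, 0.0, 0.0], "yaw": 0.0},
  {"offset": [0.0, 0.0, 0.0], "yaw": 0.0},
  {"offset": [0.0, -0.02, 0.0], "yaw": 0.0},
  {"offset": [0.0, -0.05, 0.0], "yaw": 0.0},
  {"offset": [0.0, -0.09, 0.0], "yaw": 0.0},
  {"offset": [0.0, -0.11, 0.0], "yaw": 0.0},
], fingers=0.0854)

```text
time_s: 30.47
eef_pos: [542.5, -189.7, 106.1]
ee_rot: [-0.64, 0.65, 0.291, -0.289]
force: [1.2, -0.1, 0.5]
grip_width: 0.998
```

Run:
```python
from rig import ctrl
from h import *
s=ctrl.sense();go(s,(437,7,90),104)
w=ctrl.capture("wrist"); cv2.imwrite("pics/w35.png",w["img"][:,:,::-1])
```

```text
pos [ 542.5 -189.7  106.1] phi 48.4 -> offset [0.0772, 0.013, 0.2096] yaw -0.97 j6 -1.38 F [ 1.2 -0.1  0.5] t 30.47 w 85.2
```

View pics/w35.png

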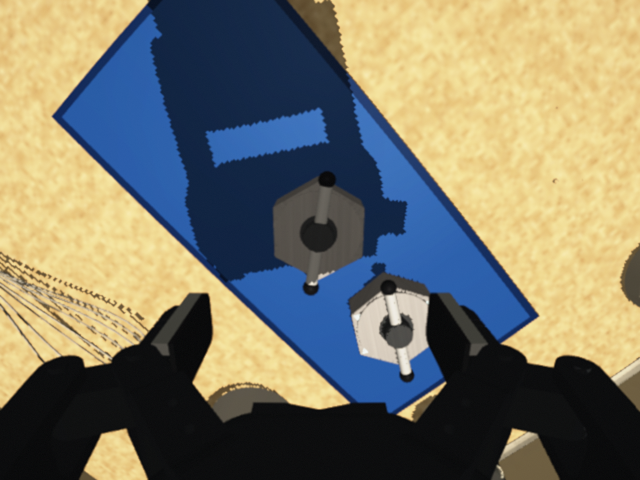

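Emit:
jog_arm([
  {"offset": [0.01, 0.0, 0.025], "yaw": -0.12},
  {"offset": [0.023, 0.0, 0.06], "yaw": -0.24},
  {"offset": [0.036, 0.0, 0.095], "yaw": -0.36},
  {"offset": [0.049, 0.0, 0.13], "yaw": -0.48},
  {"offset": [0.06, 0.0, 0.16], "yaw": -0.6},
  {"offset": [0.07, 0.0, 0.188], "yaw": -0.72},
  {"offset": [0.075, 0.01, 0.203], "yaw": -0.84},
  {"offset": [0.077, 0.013, 0.21], "yaw": -0.93},
  {"offset": [0.077, 0.013, 0.21], "yaw": -0.97},
  {"offset": [0.077, 0.013, 0.21], "yaw": -0.97},
])

```text
time_s: 31.35
eef_pos: [437.6, 7.0, 91.6]
ee_rot: [0.428, -0.441, -0.557, 0.559]
force: [0.7, -0.4, 0.0]
grip_width: 1.0
```

Run:
```python
from rig import ctrl
from h import *
s=ctrl.sense();go(s,(437,7,-10),104)
w=ctrl.capture("wrist"); cv2.imwrite("pics/w36.png",w["img"][:,:,::-1])
T=tool(s)@w["mount"]; np.save("T36.npy",T); print(tool(s)[:3,1])
im=np.clip(w["img"].astype(float)*1.8+20,0,255).astype(np.uint8)[150:350,220:440,::-1]
cv2.imwrite("pics/z36.png",cv2.resize(im,None,fx=3,fy=3,interpolation=cv2.INTER_CUBIC))
```

```text
pos [437.6   7.   91.6] phi 104.1 -> offset [0.0018, 0.1016, 0.0015] yaw 0.003 j6 -2.06 F [ 0.7 -0.4  0. ] t 31.35 w 85.4
[ 0.0131717  -0.0131473  -0.99982681]
```

View pics/z36.png

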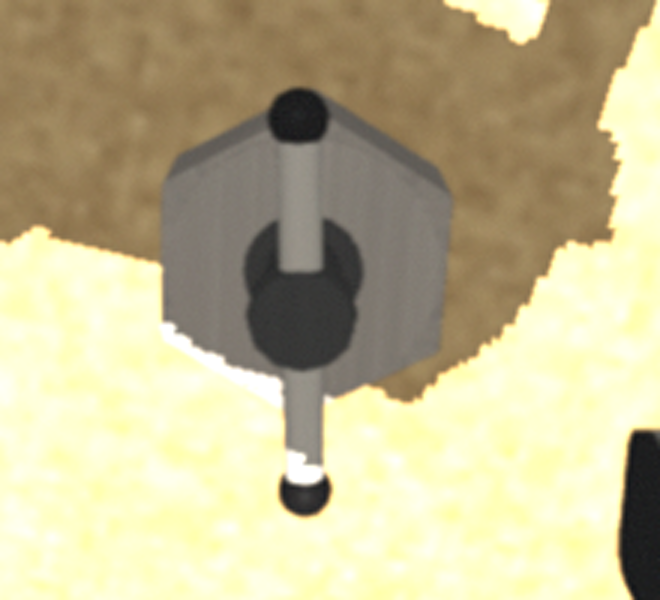

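View pics/w36.png

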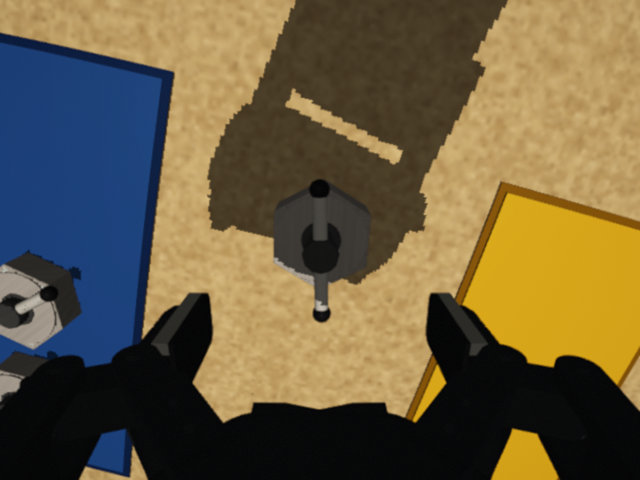

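Run:
```python
from rig import ctrl
from h import *
w=ctrl.capture("wrist")
for z in (38,42,20,0):
  print(z,[(y,proj(w,[[0,y,z]],w["mount"])[0,1].round(0)) for y in(-56,-70,-80,-90,-100,-110)])
```

```text
38 [(-56, np.float64(251.0)), (-70, np.float64(270.0)), (-80, np.float64(288.0)), (-90, np.float64(310.0)), (-100, np.float64(340.0)), (-110, np.float64(380.0))]
42 [(-56, np.float64(237.0)), (-70, np.float64(255.0)), (-80, np.float64(271.0)), (-90, np.float64(292.0)), (-100, np.float64(319.0)), (-110, np.float64(356.0))]
20 [(-56, np.float64(308.0)), (-70, np.float64(334.0)), (-80, np.float64(358.0)), (-90, np.float64(387.0)), (-100, np.float64(424.0)), (-110, np.float64(472.0))]
0 [(-56, np.float64(365.0)), (-70, np.float64(397.0)), (-80, np.float64(425.0)), (-90, np.float64(459.0)), (-100, np.float64(500.0)), (-110, np.float64(551.0))]
```

Emit:
jog_arm([
  {"offset": [0.0025, 0.02, 0.0015], "yaw": 0.0},
  {"offset": [0.0025, 0.04, 0.0015], "yaw": 0.0},
  {"offset": [0.0025, 0.06, 0.0015], "yaw": 0.0},
  {"offset": [0.0025, 0.075, 0.0015], "yaw": 0.0},
  {"offset": [0.0025, 0.083, 0.0015], "yaw": 0.0},
  {"offset": [0.0025, 0.087, 0.0015], "yaw": 0.0},
  {"offset": [0.0025, 0.087, 0.0015], "yaw": 0.0},
])

```text
time_s: 32.03
eef_pos: [437.1, 7.1, 4.5]
ee_rot: [0.429, -0.442, -0.556, 0.558]
force: [0.5, 1.2, 0.1]
grip_width: 1.0
```

Emit:
jog_arm([
  {"offset": [0.0, 0.003, 0.0], "yaw": 0.0},
  {"offset": [0.0, 0.006, 0.0], "yaw": 0.0},
  {"offset": [0.0, 0.009, 0.0], "yaw": 0.0},
  {"offset": [0.0, 0.009, 0.0], "yaw": 0.0},
])

```text
time_s: 32.37
eef_pos: [437.2, 7.0, -4.7]
ee_rot: [0.429, -0.442, -0.556, 0.558]
force: [-0.5, -0.0, -0.1]
grip_width: 1.001
```

Run:
```python
from rig import ctrl
from h import *
s=ctrl.sense();go(s,(437,200,-5),104)
w=ctrl.capture("wrist"); cv2.imwrite("pics/w37.png",w["img"][:,:,::-1])
```

```text
pos [437.2   7.   -4.7] phi 103.9 -> offset [0.1874, -0.0022, -0.0461] yaw -0.002 j6 -2.05 F [-0.5 -0.  -0.1] t 32.37 w 85.5
```

View pics/w37.png

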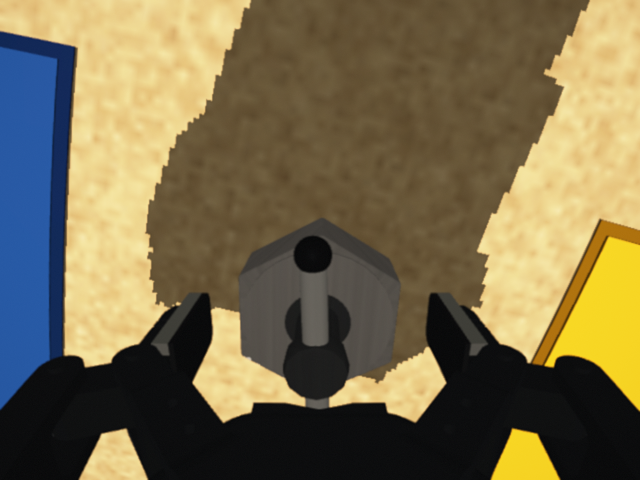

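Emit:
jog_arm([
  {"offset": [0.0, 0.0, 0.0], "yaw": 0.0},
  {"offset": [0.0, 0.0, 0.0], "yaw": 0.0},
  {"offset": [0.0, 0.0, 0.0], "yaw": 0.0},
  {"offset": [0.0, 0.0, 0.0], "yaw": 0.0},
  {"offset": [0.0, 0.0, 0.0], "yaw": 0.0},
  {"offset": [0.0, 0.0, 0.0], "yaw": 0.0},
], fingers=0.05)

```text
time_s: 32.92
eef_pos: [437.4, 6.9, -4.2]
ee_rot: [0.429, -0.443, -0.556, 0.557]
force: [-1.8, -1.4, 6.9]
grip_width: 0.701
```

Run:
```python
from rig import ctrl
from h import *
s=ctrl.sense();go(s,(445,200,s["eef_pos"][2]),104)
w=ctrl.capture("wrist"); cv2.imwrite("pics/w38.png",w["img"][:,:,::-1])
```

```text
pos [437.4   6.9  -4.2] phi 103.9 -> offset [0.1856, -0.0025, -0.0537] yaw -0.002 j6 -2.05 F [-1.8 -1.4  6.9] t 32.92 w 59.9
```

View pics/w38.png

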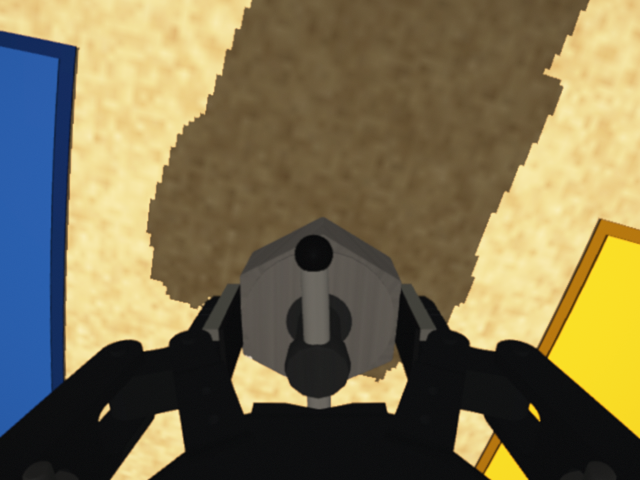

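Emit:
jog_arm([
  {"offset": [0.007, -0.0001, -0.002], "yaw": 0.0},
  {"offset": [0.02, -0.0002, -0.0058], "yaw": 0.0},
  {"offset": [0.036, -0.0004, -0.0104], "yaw": 0.0},
  {"offset": [0.053, -0.0007, -0.0153], "yaw": 0.0},
  {"offset": [0.07, -0.0009, -0.0203], "yaw": 0.0},
  {"offset": [0.087, -0.0011, -0.0252], "yaw": 0.0},
  {"offset": [0.104, -0.0013, -0.03], "yaw": 0.0},
  {"offset": [0.121, -0.0016, -0.035], "yaw": 0.0},
  {"offset": [0.138, -0.0018, -0.04], "yaw": 0.0},
  {"offset": [0.155, -0.002, -0.045], "yaw": 0.0},
  {"offset": [0.17, -0.0022, -0.049], "yaw": 0.0},
  {"offset": [0.178, -0.0024, -0.0515], "yaw": 0.0},
])

```text
time_s: 33.97
eef_pos: [444.5, 193.5, -4.1]
ee_rot: [0.429, -0.442, -0.556, 0.558]
force: [-0.5, -4.2, 3.0]
grip_width: 0.697
```

Run:
```python
from rig import ctrl
from h import *
s=ctrl.sense();go(s,(445,200,s["eef_pos"][2]),104)
w=ctrl.capture("wrist"); cv2.imwrite("pics/w39.png",w["img"][:,:,::-1])
```

```text
pos [444.5 193.5  -4.1] phi 103.9 -> offset [0.0062, -0.0001, -0.0021] yaw -0.001 j6 -1.62 F [-0.5 -4.2  3. ] t 33.97 w 59.5
```

View pics/w39.png

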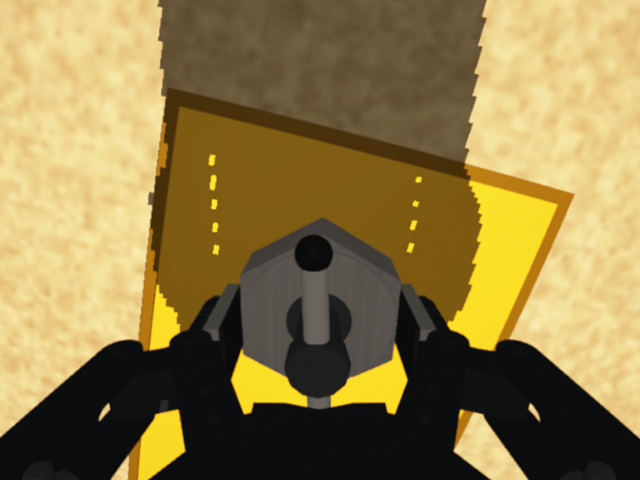

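Nut C is on the yellow mat. Next I release it and retreat.

Emit:
jog_arm([
  {"offset": [0.002, 0.0, 0.0], "yaw": 0.0},
  {"offset": [0.002, 0.0, 0.0], "yaw": 0.0},
])

```text
time_s: 34.18
eef_pos: [444.1, 196.4, -4.1]
ee_rot: [0.429, -0.442, -0.557, 0.557]
force: [0.3, 3.4, 1.7]
grip_width: 0.697
```

Emit:
jog_arm([
  {"offset": [0.0, 0.0, 0.0], "yaw": 0.0},
  {"offset": [0.0, 0.0, 0.0], "yaw": 0.0},
  {"offset": [0.0, 0.0, 0.0], "yaw": 0.0},
  {"offset": [0.0, 0.0, 0.0], "yaw": 0.0},
  {"offset": [0.0, -0.02, 0.0], "yaw": 0.0},
  {"offset": [0.0, -0.05, 0.0], "yaw": 0.0},
  {"offset": [0.0, -0.09, 0.0], "yaw": 0.0},
  {"offset": [0.0, -0.13, 0.0], "yaw": 0.0},
  {"offset": [0.0, -0.16, 0.0], "yaw": 0.0},
  {"offset": [0.0, -0.16, 0.0], "yaw": 0.0},
], fingers=0.0854)

```text
time_s: 35.02
eef_pos: [444.3, 198.8, 161.7]
ee_rot: [-0.427, 0.445, 0.559, -0.555]
force: [0.7, -0.3, 0.6]
grip_width: 0.996
```

Run:
```python
from rig import ctrl
from h import *
s=ctrl.sense();go(s,(300,200,200),104)
w=ctrl.capture("wrist");T=tool(s)@w["mount"]; np.save("T40.npy",T); cv2.imwrite("pics/w40.png",w["img"][:,:,::-1])
w=ctrl.capture("scene"); cv2.imwrite("pics/s40.png",w["img"][:,:,::-1])
w=ctrl.capture("top"); cv2.imwrite("pics/t40.png",w["img"][:,:,::-1])
for cam in("top","scene"):
  c=ctrl.capture(cam)
  for n,z in(("jar_1",50),("tin_2",30),("mug_1",45),("twist_timer",30)):
    for d in ctrl.regions_of(cam,n)[:1]:
      m=cv2.moments(d["region"].astype(np.uint8)); print(cam,n,round(d["score"],2),at(c,[(m["m10"]/m["m00"],m["m01"]/m["m00"])],z)[0,:2].round(0))
```

```text
pos [444.3 198.8 161.7] phi 103.9 -> offset [0.0353, -0.0418, 0.1389] yaw -0.001 j6 -1.62 F [ 0.7 -0.3  0.6] t 35.02 w 85.1
top jar_1 0.62 [768. 274.]
top tin_2 0.86 [604. 384.]
top mug_1 0.65 [ 645. -362.]
top twist_timer 0.58 [755.  -9.]
scene jar_1 0.58 [770. 265.]
scene tin_2 0.76 [604. 381.]
scene mug_1 0.85 [ 642. -365.]
scene twist_timer 0.87 [751.  -1.]
```

View pics/w40.png

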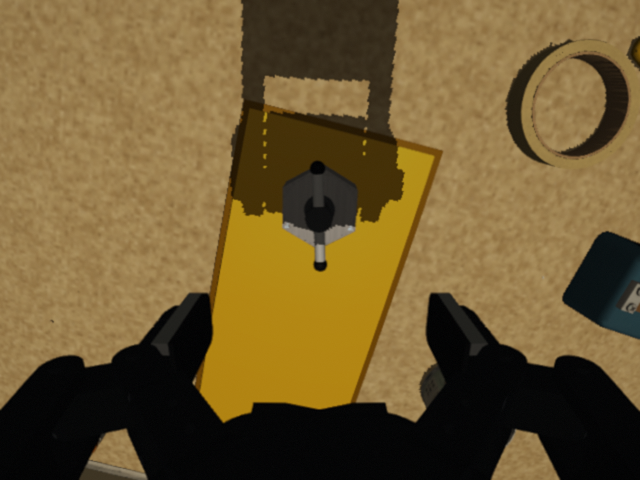

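View pics/s40.png

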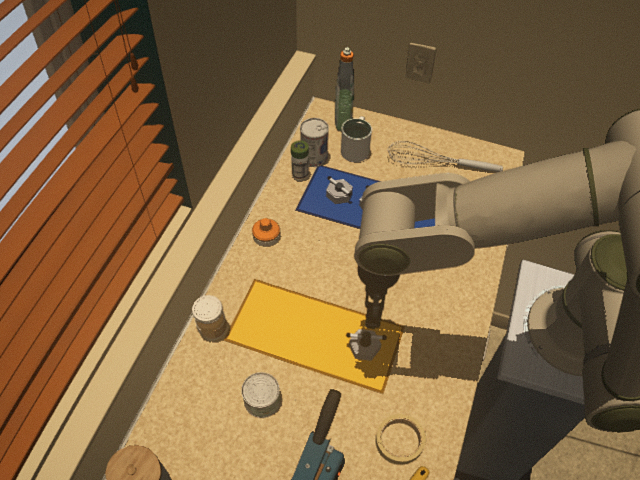

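View pics/t40.png

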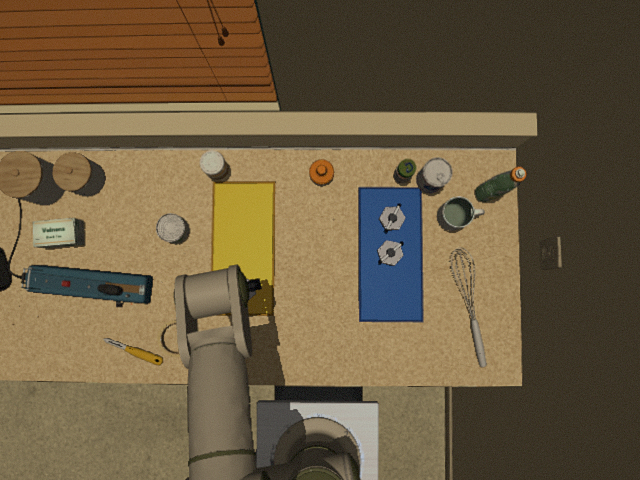

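All three nuts lie wholly on the right mats, the gripper is clear of them, and the bystanders are unmoved. Handing in.

Run:
```python
from rig import ctrl
print(ctrl.finish_job())
```

```text
the job is handed in; nothing more can be done
None
```

I tried all three screws with a clockwise turn, then slid each gripped nut along the worktop on to its mat. I handed the job in at about 35 s of the 67 s allowed.

| Nut | Measured turn | Result | Mat |
|---|---|---|---|
| Far | about 89° | sank, right-hand | blue |
| Middle | about 98° | sank, right-hand | blue |
| Near | about 86° | climbed to about 51 mm, left-hand | yellow |

**Last checks:** the pictures show every nut wholly on its mat. The jar, tin, mug and timer measured within about 2 mm of where they started. The largest wrist force I read after a move was about 7 N.

**What went wrong or disagreed:**
- **Middle nut:** it twisted about 24° with its handle on the first try, so I turned the screw again. It ended a little past a quarter turn, close to its stop, and I left it there.
- **Finger length:** the fingertips reached about 25 mm less far than the stated tool data, in the pictures and by the lack of contact, so I set heights from what I saw.
- **Sliding:** the tool's height stayed within about 0.1 mm at the points I checked while sliding. I had no direct measure that a nut never lifted slightly.

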